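# Restock the headset-cup canister

### The job

Put the headset cups away in their bench canister: nest every press-in cup (narrow skirt) into one stack on the cup that already stands on the canister's threaded base, and put the drop-in cups (wide skirt and thin flange), which will not nest, in the grey odds bin. When the stack is complete, set the clear hood over it, turn it back until its thread drops into place, then screw it forward until it is fully home. Leave the other things on the bench alone.

Things in the scene. Friction and masses are not known exactly. Their poses are not given: they have to be found in the camera images.
- plate: Dark steel plate, 110 x 110 x 8 mm, bolted to the bench, immovable. Origin: centre of its underside. On its middle stands the canister's fixed white plug with a right-hand three-start thread that has three entry gaps, 120 degrees apart. The angle of the gaps differs from start to start, is not measured, and has nothing to do with the plate's yaw.
- plug_top (a point): Centre of the plug's flat top, 33 mm above the bench, on the thread's axis. The top is 52 mm across; a 5 mm high bevel widens it to the 60 mm core, 70 mm over the thread, which ends 8.5 mm below the top. Axes as the plate's.
- hood_grip (a point): Middle of the grip bar on the clear plastic hood: a deep round cover, open below, 0.17 kg, 80 mm outside, 73 mm inside, 108 mm deep inside. The black bar is 56 mm long (point's x), 16 mm thick (point's y), 24 mm high, on the hood's flat top 113 mm above the lower edge; point 125, bar's top 137 mm above the lower edge. The hood starts upright on the bench.
- hood_foot (a point): Centre of the hood's lower edge, z up. Inside, 4 mm above the edge, three round pins (4.5 mm thick, 120 degrees apart, tips 63 mm across, at no known angle to the bar) run in the thread. Set over the plug they mostly land on top of the thread: the foot is then 18 to 23 mm above the bench, and clockwise turning is soon blocked.
- hood_home (a point): Fixed point on the plug's axis, 133.6 mm above the bench: where hood_grip lies when screwed fully home. From on top of the thread, turning back (anticlockwise from above) by at most 120 degrees lifts the hood up to 5 mm, then its pins drop into the gaps: hood_grip 5.2 mm above this point. Turning back further is then soon blocked.
- hood_start (a point): Fixed point on the plug's axis, 138.8 mm above the bench: where hood_grip lies when the pins have dropped into the gaps. From there 80 to 110 degrees clockwise draws the hood 5.2 mm down to a firm stop, fully home. Its weight alone makes it drop and follow the thread; it turns easily and stays where it is left.
- cup0_mid (a point): The press-in headset cup that stands on the plug's top at the start, same type and size as cup1 to cup5 (see there). The stack is built on it. Site: its axis, half-way up.
- cup1_mid (a point): Loose bare-aluminium press-in headset cup on the bench, mouth up (absent in some runs). Height 20 mm: skirt 34 mm across, 9 mm high; above it the bearing seat 48 mm across, 11 mm high (grip here) with a recess 39 mm across, 8.5 mm deep in its top. A skirt nests in the next cup's recess; each cup adds 11.5 mm. Site: its axis, half-way up, z up.
- cup2_mid (a point): Loose bare-aluminium press-in headset cup on the bench, mouth up (absent in some runs). Height 20 mm: skirt 34 mm across, 9 mm high; above it the bearing seat 48 mm across, 11 mm high (grip here) with a recess 39 mm across, 8.5 mm deep in its top. A skirt nests in the next cup's recess; each cup adds 11.5 mm. Site: its axis, half-way up, z up.
- cup3_mid (a point): Loose bare-aluminium press-in headset cup on the bench, mouth up (absent in some runs). Height 20 mm: skirt 34 mm across, 9 mm high; above it the bearing seat 48 mm across, 11 mm high (grip here) with a recess 39 mm across, 8.5 mm deep in its top. A skirt nests in the next cup's recess; each cup adds 11.5 mm. Site: its axis, half-way up, z up.
- cup4_mid (a point): Loose bare-aluminium press-in headset cup on the bench, mouth up (absent in some runs). Height 20 mm: skirt 34 mm across, 9 mm high; above it the bearing seat 48 mm across, 11 mm high (grip here) with a recess 39 mm across, 8.5 mm deep in its top. A skirt nests in the next cup's recess; each cup adds 11.5 mm. Site: its axis, half-way up, z up.
- cup5_mid (a point): Loose bare-aluminium press-in headset cup on the bench, mouth up (absent in some runs). Height 20 mm: skirt 34 mm across, 9 mm high; above it the bearing seat 48 mm across, 11 mm high (grip here) with a recess 39 mm across, 8.5 mm deep in its top. A skirt nests in the next cup's recess; each cup adds 11.5 mm. Site: its axis, half-way up, z up.
- odd1_mid (a point): Loose drop-in headset cup of bare aluminium, another type, standing on the bench, flange up (absent in some runs). Total height 15 mm: a wide skirt 44 mm across and 10 mm high, too wide to nest in the others, below a thin flange 50 mm across and 5 mm high (the part to grip). Site: its axis, half-way up, z up.
- odd2_mid (a point): Loose drop-in headset cup of bare aluminium, another type, standing on the bench, flange up (absent in some runs). Total height 15 mm: a wide skirt 44 mm across and 10 mm high, too wide to nest in the others, below a thin flange 50 mm across and 5 mm high (the part to grip). Site: its axis, half-way up, z up.
- bin: Open grey sheet-metal odds bin, fixed: 180 mm along its x, 150 mm along its y, 35 mm high, walls and floor 3 mm. Origin: centre of its underside.
- bearing: Bystander, to be left alone: steel bearing ring, 41 mm across, 8 mm high, lying between the cups; origin under its centre.
- wrench: Bystander, to be left alone: steel wrench, 170 mm long, lying along its x.
- driver: Bystander, to be left alone: screwdriver, 180 mm long, lying along its x.
- tape: Bystander, to be left alone: yellow roll of tape, 104 mm across, 24 mm high; origin under its centre.
- grease: Bystander, to be left alone: jar of grease, closed, 68 mm across, 75 mm high; origin under its centre.
- mug: Bystander, to be left alone: white mug, 80 mm across, 95 mm high; origin under its centre.
- crank: Bystander, to be left alone: black crank arm, 180 mm long, lying along its x, 20 mm high.
Not all that is in view belongs to the job. Leave any brown look-alike of the part that bears cup5_mid alone.

How it is judged:
On the way, in this order (a step that is already met when the one before it is completed fails the run):
1. all press-in cups present are nested in one stack on the base (horizontal distance between each of cup0_mid, cup1_mid, cup2_mid, cup3_mid, cup4_mid, cup5_mid and plate below 0.008 m and angle between each of cup0_mid, cup1_mid, cup2_mid, cup3_mid, cup4_mid, cup5_mid's own z axis and vertical below 0.12 rad and z of cup0_mid in the frame of plate below 0.046 m and z of cup1_mid in the frame of plate between 0.05 and 0.106 m and z of cup2_mid in the frame of plate between 0.05 and 0.106 m and z of cup3_mid in the frame of plate between 0.05 and 0.106 m and z of cup4_mid in the frame of plate between 0.05 and 0.106 m and z of cup5_mid in the frame of plate between 0.05 and 0.106 m), for 0.3 s.
2. the hood's thread has dropped into its entry (grip bar's middle 136.5 to 141.2 mm above the bench) (horizontal distance between hood_grip and plate below 0.006 m and angle between hood_grip's own z axis and vertical below 0.08 rad and z of hood_grip in the frame of plate between 0.1365 and 0.1412 m), for 0.2 s.
3. the hood is screwed fully home (horizontal distance between hood_grip and plate below 0.006 m and angle between hood_grip's own z axis and vertical below 0.08 rad and z of hood_grip in the frame of plate below 0.1349 m), for 0.2 s.
At the end, for the whole second after the job is handed in: all press-in cups nested upright in one stack within 8 mm of the plug's axis; all drop-in cups in the odds bin; hood over the stack, upright, within 6 mm of the axis, screwed fully home (bar's middle below 134.9 mm over the bench; home is 133.6); all at rest (all of step 1 and all of step 3 and x of odd1_mid in the frame of bin between -0.085 and 0.085 m and y of odd1_mid in the frame of bin between -0.07 and 0.07 m and z of each of odd1_mid, odd2_mid in the frame of bin below 0.045 m and x of odd2_mid in the frame of bin between -0.085 and 0.085 m and y of odd2_mid in the frame of bin between -0.07 and 0.07 m and linear speed of hood below 0.02 m/s and linear speed of each of cup1, cup2, cup3, cup4, cup5, odd1, odd2 below 0.03 m/s); the robot touches nothing.
It fails at once if a bystander is pushed more than 60 mm or knocked over (distance of any of bearing, wrench, driver, tape, grease, mug, crank from where it was at the start of the episode above 0.06 m or angle between any of grease, mug's own z axis and vertical above 0.6 rad).
Of cup1, cup2, cup3, cup4, cup5 only 3 to 5 are there at a start; the rules pass over those that are not, and their reading is None.
Of odd1, odd2 only 1 to 2 are there at a start; the rules pass over those that are not, and their reading is None.
At some moment in a run one of cup1, cup2, cup3, cup4, cup5, odd1, odd2 may be knocked a few centimetres aside while the robot is not near it.
It also fails if it takes over 210 s, if anything falls off the work surface, if the arm or the gripper's body presses on something with over 40 N, if the wrist force passes 120 N, or if a joint passes its speed limit or range.

### The arm

A 7-joint arm with a two-finger parallel gripper is mounted at the origin on the work surface. World frame = base frame: x ahead of the robot, y to its left, z up, the work surface at z = 0. Lengths are in m, angles in rad, forces in N, time in s.
With the tool pointing down it reaches from about 0.4 to 0.85 m from the base axis. Payload 10.4 kg.
Tool frame: the origin (TCP) lies midway between the tips of the shut fingers; the grasp point (between the pads) lies 19 mm behind it (r.grasp_offset is the distance from the TCP to the grasp point, in m); z points along the fingers, y is the direction in which the jaws open and shut (so a half turn about z gives the same grasp; the last joint's range is limited). The gripper opens to 87 mm and grips with 3 to 60 N. Pads are 19 mm wide; open, the fingers measure 117 mm over their backs; the gripper's body (75 mm by 190 mm) begins 51 mm behind the grasp point.
Start: joints at [-1.299, 0.332, -0.065, 1.46, 0.022, 1.35, -0.088], TCP at [0.182, 0.598, 0.223] pointing down, gripper open.
Joint ranges: [-2.6, 2.6], [-0.5, 2.12], [-1.47, 1.34], [0.16, 2.42], [-1.27, 4.41], [0.06, 2.06], [-2.6, 2.6]. Speed limits (rad/s): [2.22, 2.22, 2.79, 2.79, 3.14, 3.14, 3.14].

### API

Orientations are given as a unit quaternion [x, y, z, w].
In Python, from plant import r gives the robot as it stands.
- The arm moves only by the tool arm_command, never from a script. Its argument "rows" is a list of rows, each a list of 5 numbers: the closure in counts, from 0 (fully open) to 255 (shut), then the shift along the tool's x, y, z normalised to -1 to 1, where 1 is 0.4 m, then the turn about the tool's z normalised to -1 to 1, where 1 is 90 degrees. In form: [[gripper, dx, dy, dz, yaw], ...]. A call has 1 to 12 rows; each row is the pose to reach, as a shift and turn from the pose commanded when the call began, along the tool's axes at that moment; what a row does not reach only later rows make up. A row lasts 1/8 s, in which the tool goes at most 62.5 mm and 10.7 degrees, less where a joint would pass 70% of its speed; a pose out of reach is approached as far as the arm can. A call with a number of a shift or a turn outside -1 to 1 is refused whole. A call with a gripper value outside its range is refused whole. The fingers move at their own pace and stop on an object; the grip force is fixed at half the most. Time passes only in rows, so rows that repeat a pose let the fingers close. It gives the time, the measured TCP pose, the force and the opening at its end, in the units of the state.
- r.get_obs(): the state, without advancing time (a new reading comes with each control period).
- r.camera(name): name is "side" or "top" or "wrist"; returns (picture, depth): 480x640x3 uint8, red, green, blue; 480x640 float32, m along the optical axis (not along the pixel's ray), 0 where there is no reading.
- r.camera_info(name): a dict with "fx", "fy", "cx", "cy" (pixels), "xyz" and "orientation" of the camera in the world. Camera axes: x right, y up, looking along -z (the intrinsics and any distortion apply to the point x, -y, -z); pixel columns grow to the right and rows downward; lengths in m; the calibration is good to about 2 mm. A picture is of the moment at which its call begins: read the wrist's pose just before it. camera_info takes no time and is no camera call; for the wrist camera it gives the pose at the moment of the call.
- r.sign_off(): hands the job in, once; it reports no verdict.
The state is a dict: "time_s": time; "joint_pos": joint angles; "qd": joint speeds; "joint_torque": joint torques, N m; "tool_pos": TCP position; "tcp_rot": TCP orientation; "contact_force": force on the tool from outside, world axes, zero at the start; "ft_torque": the same for the moment, N m; "gripper_width": finger opening in m.
Only numpy, scipy, OpenCV 4.12 (cv2) and the standard library are available. Lean on these libraries where they do the work, as an engineer would, in place of code of your own. Each camera call takes 0.05 s, during which the arm holds its last target.

## Working session

There is one attempt and no reset: what is moved stays moved. The work goes in short steps, Python scripts to look and compute and a tool call to move; the robot and the scene stay as the last step left them, time stands still between calls to the robot, and variables do not carry over. Pictures are saved under pics/ and viewed, and the job is handed in when it is done.

Besides the shell and the picture viewer there is one more tool, called after "Call:" by a JSON object that holds its "op" and its "data". arm_command: Moves the arm, as the interface text tells. Its arguments: {"type":"object","properties":{"rows":{"type":"array","items":{"type":"array","items":{"type":"number"}}}},"required":["rows"]}

```bash
ls; mkdir -p pics
python3 - <<'E'
from plant import r
import cv2
o=r.get_obs();print(o)
for n in ("side","top","wrist"):
    print(n,r.camera_info(n))
    p,d=r.camera(n)
    cv2.imwrite(f"pics/{n}0.png",p[:,:,::-1])
    import numpy as np
    np.save(f"pics/{n}0.npy",d)
E
```

```text
pics
{'time_s': 0.0, 'joint_pos': array([-1.29859525,  0.33289731, -0.06467174,  1.46096024,  0.02160828,
        1.34987532, -0.08848842]), 'qd': array([-0.00034115,  0.00209405,  0.00136182, -0.00223501,  0.00062652,
       -0.00134201, -0.00081872]), 'joint_torque': array([-1.56473183e-03, -6.23253322e+01,  2.36337713e-02, -3.89908469e+01,
       -6.14277623e-02,  3.95833421e-02,  1.34241718e-04]), 'tool_pos': array([0.18150513, 0.59765819, 0.22172894]), 'tcp_rot': array([ 1.46863324e-01,  9.89156531e-01, -7.19444716e-04, -6.46060346e-05]), 'contact_force': array([-0.04301807, -0.24502249,  1.04130676]), 'ft_torque': array([-0.00272066, -0.06694277,  0.02342705]), 'gripper_width': 0.08691207072614852}
side {'fx': 510.16619632101856, 'fy': 510.16619632101856, 'cx': 315.8301430003123, 'cy': 238.48074728709696, 'xyz': array([ 0.45237351, -0.95767158,  0.91614921]), 'orientation': array([ 0.4321137 , -0.03303626, -0.06248309,  0.89904517])}
top {'fx': 552.197297814824, 'fy': 552.197297814824, 'cx': 320.5709540084154, 'cy': 225.21445968735185, 'xyz': array([0.37368969, 0.05037451, 1.19139371]), 'orientation': array([ 0.07117059, -0.0702346 , -0.69977711,  0.70732867])}
wrist {'fx': 331.51528979416264, 'fy': 331.51528979416264, 'cx': 317.4395467923439, 'cy': 235.05856926339834, 'xyz': array([0.11402575, 0.61973645, 0.38221543]), 'orientation': array([-0.10547149, -0.07751977,  0.59033339,  0.79647532])}
```

View pics/top0.png

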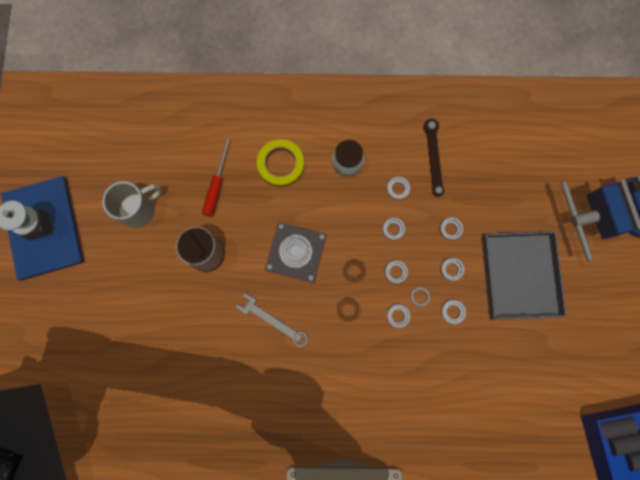

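View pics/side0.png

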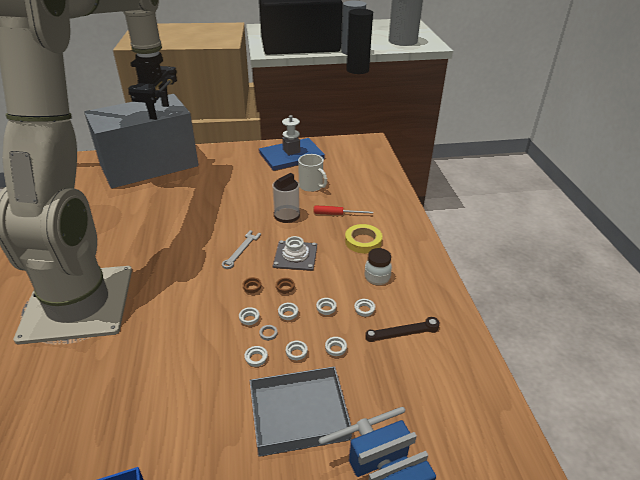

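View pics/wrist0.png

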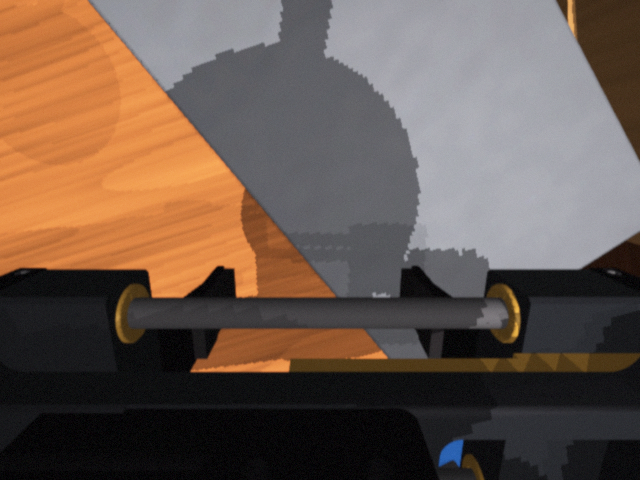

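The top view shows seven bright cups: (399,188), (394,229), (396,272), (398,317), (452,228), (453,269), (454,312). The thin bearing is at (421,296), the brown look-alikes at (354,270) and (348,309), the plug at (295,251), the hood at (200,249) and the bin at (524,276). Next I'll classify the cups by height and shape.

```bash
cat > h.py <<'E'
import numpy as np,cv2
from scipy.spatial.transform import Rotation as R
from plant import r
def cloud(info,d):
    h,w=d.shape
    u,v=np.meshgrid(np.arange(w),np.arange(h))
    P=np.stack([(u-info['cx'])/info['fx']*d,-(v-info['cy'])/info['fy']*d,-d],-1)
    return P@R.from_quat(info['orientation']).as_matrix().T+info['xyz']
def proj(info,P):
    p=(np.atleast_2d(P)-info['xyz'])@R.from_quat(info['orientation']).as_matrix()
    return np.stack([info['cx']+info['fx']*p[:,0]/-p[:,2],info['cy']+info['fy']*p[:,1]/p[:,2]],1)
def atz(info,u,v,z):
    d=R.from_quat(info['orientation']).as_matrix()@np.array([(u-info['cx'])/info['fx'],-(v-info['cy'])/info['fy'],-1])
    return info['xyz']+d*(z-info['xyz'][2])/d[2]
E
python3 - <<'E'
from h import *
it=r.camera_info('top');W=cloud(it,np.load('pics/top0.npy'))
for n,(u,v) in dict(A=(399,188),B=(394,229),C=(396,272),D=(398,317),E=(452,228),F=(453,269),G=(454,312),bear=(421,296),br1=(354,270),br2=(348,309),plug=(295,251),hood=(200,249)).items():
    s=W[v-22:v+23,u-22:u+23].reshape(-1,3); z=s[:,2]
    m=s[z>0.008] if n!='bear' else s[z>.004]
    print(n,atz(it,u,v,.02).round(4),'zmax',np.percentile(z,[50,90,95,98,99.5]).round(4), m[:,:2].min(0).round(3),m[:,:2].max(0).round(3),len(m))
p=cv2.imread('pics/top0.png'); c=p[165:345,330:480]
cv2.imwrite('pics/t0c.png',cv2.resize(c,None,fx=3.3,fy=3.3,interpolation=cv2.INTER_CUBIC))
p=cv2.imread('pics/side0.png'); c=p[270:375,220:395]
cv2.imwrite('pics/s0c.png',cv2.resize(c,None,fx=4.5,fy=4.5,interpolation=cv2.INTER_CUBIC))
E
```

```text
A [ 0.6967 -0.118   0.02  ] zmax [0.0007 0.0103 0.0145 0.0168 0.0197] [ 0.374 -0.141] [0.732 0.05 ] 245
B [ 0.6049 -0.1056  0.02  ] zmax [0.0005 0.0119 0.019  0.0208 0.0228] [ 0.374 -0.127] [0.647 0.05 ] 261
C [ 0.5116 -0.1084  0.02  ] zmax [0.0006 0.0116 0.0191 0.0212 0.0238] [ 0.374 -0.156] [0.536 0.05 ] 278
D [ 0.4171 -0.111   0.02  ] zmax [0.0005 0.0123 0.0188 0.0211 0.0236] [ 0.374 -0.16 ] [0.464 0.05 ] 306
E [ 0.6084 -0.231   0.02  ] zmax [0.0005 0.0127 0.0187 0.0215 0.0247] [ 0.374 -0.254] [0.631 0.05 ] 271
F [ 0.5194 -0.2299  0.02  ] zmax [0.0003 0.0125 0.0188 0.0215 0.0238] [ 0.374 -0.252] [0.543 0.05 ] 279
G [ 0.4288 -0.2286  0.02  ] zmax [0.0004 0.0112 0.0144 0.0167 0.0206] [ 0.374 -0.254] [0.454 0.05 ] 284
bear [ 0.4614 -0.1603  0.02  ] zmax [0.0005 0.0084 0.0131 0.0195 0.0237] [ 0.374 -0.211] [0.51 0.05] 362
br1 [ 0.515 -0.019  0.02 ] zmax [0.0006 0.0111 0.0188 0.0216 0.0239] [ 0.374 -0.043] [0.537 0.05 ] 258
br2 [ 0.4326 -0.0063  0.02  ] zmax [0.0004 0.012  0.0188 0.0218 0.0247] [ 0.374 -0.03 ] [0.454 0.05 ] 266
plug [0.5545 0.1074 0.02  ] zmax [0.0105 0.0458 0.0521 0.0544 0.0576] [0.374 0.05 ] [0.605 0.156] 1441
hood [0.5567 0.3114 0.02  ] zmax [0.1106 0.1351 0.1376 0.1393 0.1413] [0.374 0.05 ] [0.587 0.337] 1576
```

View pics/t0c.png

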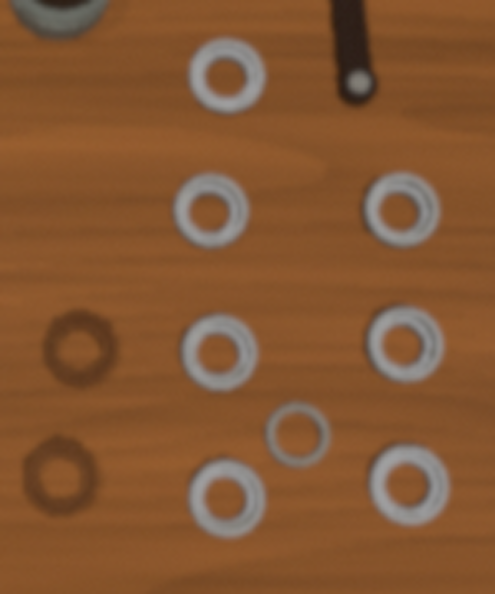

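View pics/s0c.png

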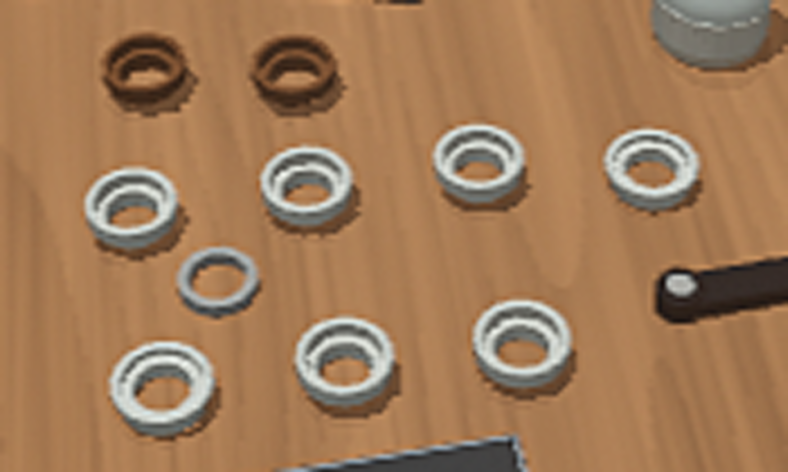

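Heights settle it: A at (399,188) and G at (454,312) are 15 mm high, so they are the drop-in cups. B, C, D, E and F are 20 mm high with a stepped recess, so they are the five press-in cups. The enlarged side crop agrees: A and G look flat-ringed. Next I'll refine the positions.

```bash
cat >> h.py <<'E'
from scipy.optimize import least_squares
SEED=dict(A=(.697,-.118,.015),B=(.605,-.106,.02),C=(.512,-.108,.02),D=(.417,-.111,.02),E=(.608,-.231,.02),F=(.519,-.230,.02),G=(.429,-.229,.015),cup0=(.554,.1,.053))
def ring(it,img,d,c,z,ro,ri,win=.04):
    """centre of a bright-ringed cup: render model ring on plane z, maximise brightness/outline match, plus depth centroid"""
    W=cloud(it,d)
    m=(np.abs(W[...,2]-z)<.004)&(np.hypot(W[...,0]-c[0],W[...,1]-c[1])<win)&(d>0)
    P=W[m][:,:2]
    # fit: radial residual to annulus [ri,ro], robust
    f=lambda q:np.maximum(0,np.hypot(*(P-q).T)-ro)+np.maximum(0,ri-np.hypot(*(P-q).T))
    q=least_squares(f,P.mean(0),loss='soft_l1',f_scale=.001).x
    return q,len(P),np.abs(f(q)).mean()
def findall(it,img,d,names=None):
    out={}
    for n in names or SEED:
        x,y,z=SEED[n]
        ro=.025 if z==.015 else .024
        q,k,e=ring(it,img,d,(x,y),z,ro,.0195 if z!=.015 else .012)
        out[n]=q;print(n,q.round(4),k,round(e*1e3,2))
    return out
E
python3 - <<'E'
from h import *
for cam in('top','side'):
    it=r.camera_info(cam);img=cv2.imread(f'pics/{cam}0.png');d=np.load(f'pics/{cam}0.npy')
    print(cam); findall(it,img,d)
    W=cloud(it,d)
    for nm,c,z in (('hoodtop',(.5567,.29),.137),('plate',(.554,.1),.008)):
        m=(np.abs(W[...,2]-z)<.004)&(np.hypot(W[...,0]-c[0],W[...,1]-c[1])<.09)
        P=W[m][:,:2].astype(np.float32);print(nm,len(P),P.mean(0),cv2.minAreaRect(P))
it=r.camera_info('top')
p=cv2.imread('pics/top0.png')
cv2.imwrite('pics/h0.png',cv2.resize(p[215:325,165:335],None,fx=4.5,fy=4.5,interpolation=cv2.INTER_CUBIC))
cv2.imwrite('pics/b0.png',cv2.resize(p[220:330,470:580],None,fx=5,fy=5,interpolation=cv2.INTER_CUBIC))
E
```

```text
top
A [ 0.6989 -0.1173] 178 0.01
B [ 0.6061 -0.1043] 139 0.05
C [ 0.5126 -0.1084] 140 0.06
D [ 0.4196 -0.1115] 144 0.05
E [ 0.608  -0.2299] 140 0.12
F [ 0.5193 -0.2284] 139 0.08
G [ 0.43  -0.229] 200 0.0
cup0 [0.5521 0.1066] 138 0.05
hoodtop 230 [0.54913396 0.30135852] ((0.548936665058136, 0.3013564646244049), (0.05575643107295036, 0.01620939001441002), 38.58964538574219)
plate 1653 [0.5527468  0.10640936] ((0.5556986927986145, 0.10022667795419693), (0.1716402769088745, 0.16919684410095215), 28.01224708557129)
side
A [ 0.6951 -0.1179] 135 0.05
B [ 0.6028 -0.1054] 109 0.18
C [ 0.5092 -0.1098] 113 0.22
D [ 0.4161 -0.113 ] 117 0.2
E [ 0.6043 -0.2303] 137 0.16
F [ 0.5163 -0.2296] 132 0.14
G [ 0.4264 -0.2294] 168 0.03
cup0 [0.5485 0.1058] 82 0.38
hoodtop 72 [0.5450305  0.29888675] ((0.5460554361343384, 0.29984810948371887), (0.05641554296016693, 0.02068817801773548), 42.33627700805664)
plate 646 [0.54934055 0.09031834] ((0.5564424991607666, 0.09358936548233032), (0.13936559855937958, 0.16692550480365753), 70.0955581665039)
```

View pics/h0.png

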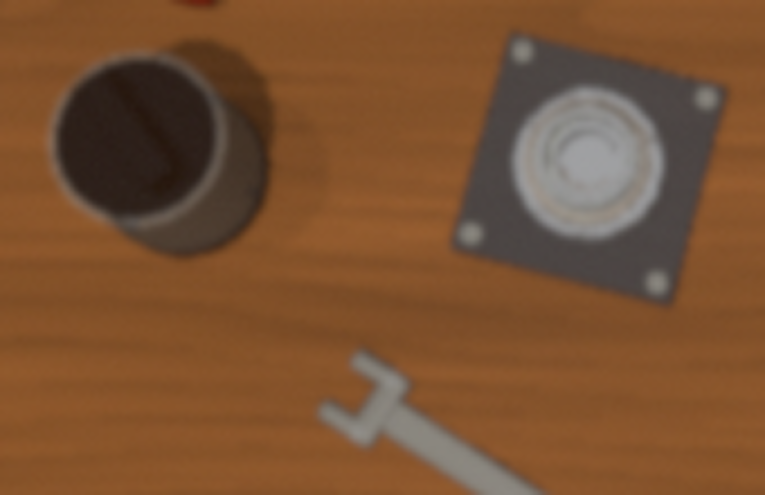

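View pics/b0.png

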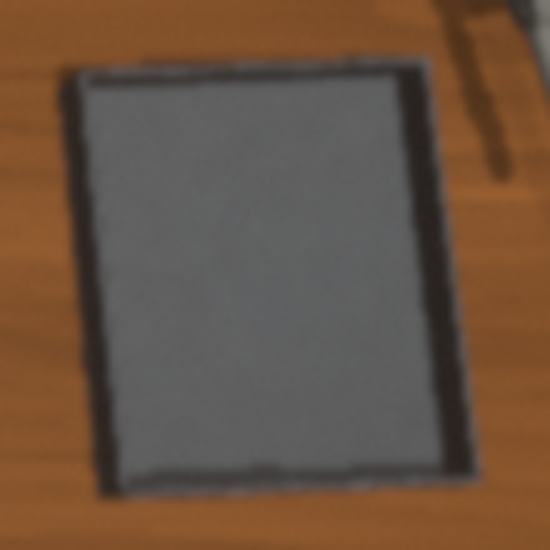

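```bash
cat >> h.py <<'E'
def plan(*wps):
    """each wp: x,y,z,jaw angle deg (world, mod 180 nearest) or None -> shift in tool axes /0.4, turn/90, est rows"""
    o=r.get_obs();p=o['tool_pos'];M=R.from_quat(o['tcp_rot']).as_matrix()
    print('now',p.round(4),'jaw',round(np.degrees(np.arctan2(M[1,1],M[0,1])),1),'j7',o['joint_pos'][6].round(3),'w',round(o['gripper_width'],4),'F',o['contact_force'].round(1),'t',round(o['time_s'],2))
    a0=np.degrees(np.arctan2(M[1,1],M[0,1]));prev=p
    for w in wps:
        q=np.array(w[:3],float);s=M.T@(q-p)/.4
        t=0 if len(w)<4 or w[3] is None else -(((w[3]-a0)+90)%180-90)/90
        print(w,'->',s.round(3),'yaw',round(t,3),'rows',round(np.linalg.norm(q-prev)/.0625,1));prev=q
E
python3 - <<'E'
from h import *
it=r.camera_info('top')
print('plate',atz(it,295.83,251.83,.011))
c=np.array([(65,72),(430,60),(478,478),(102,492)])/5+[470,220]
C=np.array([atz(it,*k,.035) for k in c]);print('bin',C.round(3),C.mean(0))
plan((.53,.25,.22,90),(.51,-.11,.20,90))
E
```

```text
plate [0.55410377 0.10605655 0.011     ]
bin [[ 0.592 -0.293  0.035]
 [ 0.599 -0.449  0.035]
 [ 0.423 -0.456  0.035]
 [ 0.416 -0.3    0.035]] [ 0.50756513 -0.3742328   0.035     ]
now [0.1815 0.5978 0.2219] jaw 73.1 j7 -0.088 w 0.087 F [-0.7 -1.   0.4] t 0.15
(0.53, 0.25, 0.22, 90) -> [-1.086 -0.579  0.005] yaw -0.188 rows 7.9
(0.51, -0.11, 0.2, 90) -> [-1.3   -1.454  0.056] yaw -0.188 rows 5.8
```

Call:
{"op": "arm_command", "data": {"rows": [[40,-0.86,-0.52,0,-0.188],[40,-0.86,-0.52,0,-0.188],[40,-0.86,-0.52,0,-0.188],[40,-0.86,-0.52,0,-0.188],[40,-0.86,-0.52,0,-0.188],[40,-0.86,-0.52,0,-0.188],[40,-0.86,-0.52,0,-0.188],[40,-0.86,-0.52,0,-0.188]]}}

```text
time_s: 1.15
tool_pos: [0.4518, 0.2968, 0.2224]
tcp_rot: [0.002, 1.0, -0.0, 0.0]
contact_force: [0.6, 0.6, 0.4]
gripper_width: 0.0735
```

Run:
```python
from h import *
plan((.51,-.11,.20,90))
```

```text
now [0.4518 0.2968 0.2224] jaw 89.8 j7 0.92 w 0.0735 F [0.6 0.6 0.4] t 1.15
(0.51, -0.11, 0.2, 90) -> [-0.15  -1.016  0.057] yaw -0.003 rows 6.6
```

Call:
{"op": "arm_command", "data": {"rows": [[40,-0.15,-1.0,0.056,0],[40,-0.15,-1.0,0.056,0],[40,-0.15,-1.0,0.056,0],[40,-0.15,-1.0,0.056,0],[40,-0.15,-1.0,0.056,0],[40,-0.15,-1.0,0.056,0],[40,-0.15,-1.0,0.056,0],[40,-0.15,-1.0,0.056,0]]}}

```text
time_s: 2.15
tool_pos: [0.5104, -0.1021, 0.1998]
tcp_rot: [0.001, 1.0, -0.0, -0.0]
contact_force: [-0.3, 0.1, -0.0]
gripper_width: 0.0735
```

Run:
```python
from h import *
iw=r.camera_info('wrist');p,d=r.camera('wrist');cv2.imwrite('pics/w1.png',p[:,:,::-1]);np.save('pics/w1.npy',d)
plan((.51,-.11,.20,90)); print(r.get_obs()['joint_pos'].round(2))
W=cloud(iw,d)
for n,(u,v,z) in dict(C=(.51,-.11,.02),B=(.605,-.105,.02),F=(.517,-.229,.02),E=(.606,-.23,.02),A=(.697,-.118,.015)).items():
    print(n,proj(iw,(u,v,z)).round(1))
findall(iw,p,d,['A','B','C','E','F'])
```

```text
now [ 0.5105 -0.1002  0.1999] jaw 90.0 j7 1.732 w 0.0735 F [-0.1  1.4 -0.5] t 2.2
(0.51, -0.11, 0.2, 90) -> [ 0.001 -0.025 -0.   ] yaw 0.0 rows 0.2
[-0.37  0.11  0.51  1.79 -0.06  1.25  1.73]
C [[308.7 215.6]]
B [[314.  298.7]]
F [[195.6 222.4]]
E [[202.5 299.8]]
A [[303.7 366.7]]
A [ 0.6886 -0.1175] 166 0.0
B [ 0.6051 -0.1044] 246 0.01
C [ 0.5113 -0.1083] 555 0.01
E [ 0.6068 -0.2294] 170 0.01
F [ 0.5181 -0.2285] 567 0.02
```

View pics/w1.png

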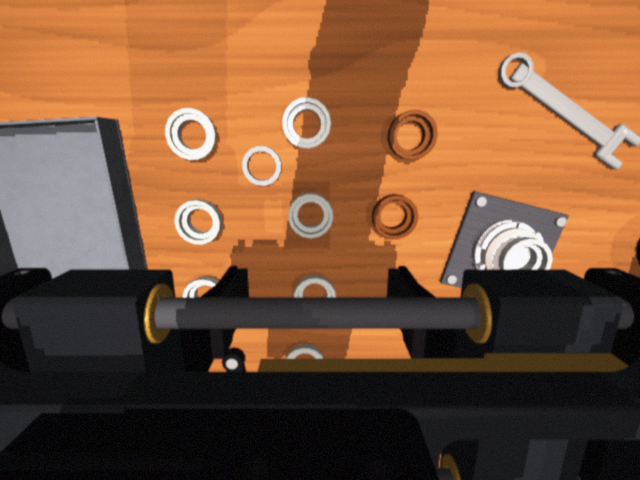

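The wrist view shows C at (309,216), B at (314,297), F at (197,222) and D at (306,123), with the brown ones off to the right at (411,134) and (394,216). The cameras agree to about 2 mm. I'll pick C.

Call:
{"op": "arm_command", "data": {"rows": [[40,-0.001,-0.021,0.15,0],[40,-0.001,-0.021,0.3,0],[40,-0.001,-0.021,0.4,0],[40,-0.001,-0.021,0.46,0],[40,-0.001,-0.021,0.48,0],[40,-0.001,-0.021,0.48,0],[255,-0.001,-0.021,0.48,0],[255,-0.001,-0.021,0.48,0],[255,-0.001,-0.021,0.48,0],[255,-0.001,-0.021,0.48,0],[255,-0.001,-0.021,0.48,0]]}}

```text
time_s: 3.58
tool_pos: [0.5112, -0.1093, 0.0085]
tcp_rot: [-0.0, 1.0, 0.0, 0.0]
contact_force: [-1.0, 0.2, 4.7]
gripper_width: 0.0478
```

Run:
```python
from h import *
plan((.511,-.1085,.20,90),(.551,.1062,.20,90),(.551,.1062,.0615,90))
```

```text
now [ 0.5112 -0.1093  0.0085] jaw 90.0 j7 1.877 w 0.0478 F [-1.   0.2  4.7] t 3.58
(0.511, -0.1085, 0.2, 90) -> [ 0.     0.002 -0.479] yaw 0.0 rows 3.1
(0.551, 0.1062, 0.2, 90) -> [-0.1    0.539 -0.478] yaw 0.0 rows 3.5
(0.551, 0.1062, 0.0615, 90) -> [-0.1    0.539 -0.132] yaw 0.0 rows 2.2
```

Call:
{"op": "arm_command", "data": {"rows": [[255,0,0.002,-0.15,0],[255,0,0.002,-0.3,0],[255,-0.05,0.2,-0.32,0],[255,-0.1,0.539,-0.32,0],[255,-0.1,0.539,-0.32,0],[255,-0.1,0.539,-0.3,0],[255,-0.1,0.539,-0.22,0],[255,-0.1,0.539,-0.18,0],[255,-0.1,0.539,-0.18,0],[255,-0.1,0.539,-0.18,0]]}}

```text
time_s: 4.82
tool_pos: [0.5514, 0.1059, 0.0811]
tcp_rot: [0.0, 1.0, 0.0, 0.001]
contact_force: [0.9, 0.3, 0.2]
gripper_width: 0.0479
```

Run:
```python
from h import *
plan((.551,.1062,.0555,90))
ims=[]
for n in('top','side','wrist'):
    p,d=r.camera(n);i=r.camera_info(n)
    u,v=proj(i,(.551,.106,.06))[0].astype(int);print(n,u,v)
    p=p[max(0,v-50):v+50,u-60:u+60,::-1]
    ims.append(cv2.resize(p,(400,330),interpolation=cv2.INTER_CUBIC))
cv2.imwrite('pics/p1.png',np.hstack(ims[:2]));cv2.imwrite('pics/p1w.png',ims[2])
```

```text
now [0.5514 0.1059 0.0811] jaw 90.0 j7 1.411 w 0.0479 F [0.9 0.3 0.2] t 4.83
(0.551, 0.1062, 0.0555, 90) -> [0.001 0.001 0.064] yaw -0.0 rows 0.4
top 294 249
side 294 239
wrist 314 270
```

View pics/p1.png

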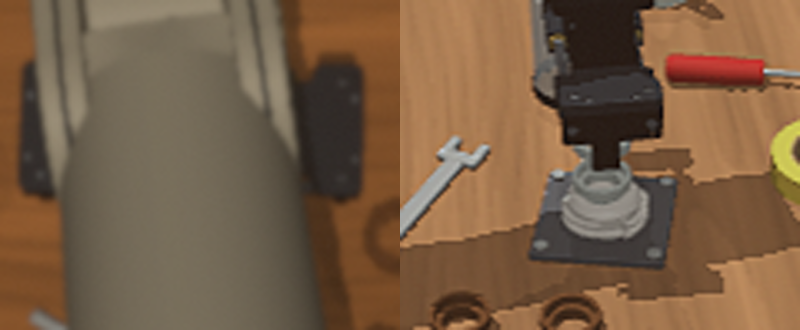

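View pics/p1w.png

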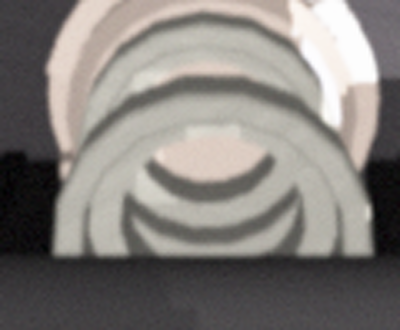

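The held cup sits centred above cup0 in the wrist view. I'll lower and release.

Call:
{"op": "arm_command", "data": {"rows": [[255,0.001,0.001,0.03,0],[255,0.001,0.001,0.05,0],[255,0.001,0.001,0.064,0],[255,0.001,0.001,0.064,0]]}}

```text
time_s: 5.48
tool_pos: [0.5502, 0.1066, 0.0541]
tcp_rot: [-0.0, 1.0, -0.0, -0.0]
contact_force: [0.4, -0.2, -0.7]
gripper_width: 0.0478
```

Call:
{"op": "arm_command", "data": {"rows": [[80,0,0,0,0],[80,0,0,0,0],[80,0,0,0,0],[80,0,0,-0.1,0],[40,0,0,-0.24,0],[40,0,-0.3,-0.24,0],[40,0,-0.3,-0.24,0],[40,0,-0.3,-0.24,0]]}}

```text
time_s: 6.48
tool_pos: [0.5502, -0.0188, 0.1511]
tcp_rot: [0.004, 1.0, -0.001, 0.0]
contact_force: [-0.4, 1.0, 0.3]
gripper_width: 0.073
```

```bash
cat >> h.py <<'E'
def snap(tag,cams=('top','side')):
    S=dict(SEED); out={}
    for cam in cams:
        it=r.camera_info(cam);p,d=r.camera(cam);cv2.imwrite(f'pics/{cam}{tag}.png',p[:,:,::-1]);out[cam]=(it,p,d)
    return out
def look(it,p,d,n,c,z):
    odd=z==.015
    q,k,e=ring(it,p,d,c,z,.025 if odd else .024,.012 if odd else .0195)
    print(n,q.round(4),k,round(e*1e3,2));return q
E
python3 - <<'E'
from h import *
S=snap('2')
for cam,(i,p,d) in S.items():
    print(cam)
    look(i,p,d,'stack',(.551,.106),.0645)
    for n in 'BDEFAG':
        look(i,p,d,n,SEED[n][:2],SEED[n][2])
plan((.605,-.1045,.12,90),(.605,-.1045,.008,90))
p=S['side'][1][200:300,240:360,::-1];cv2.imwrite('pics/s2c.png',cv2.resize(p,None,fx=5,fy=5,interpolation=cv2.INTER_CUBIC))
E
```

```text
top
stack [0.5509 0.1079] 150 0.15h.py:24: RuntimeWarning: Mean of empty slice.
  q=least_squares(f,P.mean(0),loss='soft_l1',f_scale=.001).x
  ret = um.true_divide(
Traceback (most recent call last):
  File "h.py", line 50, in look
    q,k,e=ring(it,p,d,c,z,.025 if odd else .024,.012 if odd else .0195)
          ~~~~^^^^^^^^^^^^^^^^^^^^^^^^^^^^^^^^^^^^^^^^^^^^^^^^^^^^^^^^^
  File "h.py", line 24, in ring
    q=least_squares(f,P.mean(0),loss='soft_l1',f_scale=.001).x
      ~~~~~~~~~~~~~^^^^^^^^^^^^^^^^^^^^^^^^^^^^^^^^^^^^^^^^^
ValueError: Initial guess is outside of provided bounds
```

```bash
python3 - <<'E'
s=open('h.py').read()
s=s.replace("    P=W[m][:,:2]\n    # fit","    P=W[m][:,:2]\n    if len(P)<30: return np.array([np.nan]*2),len(P),0\n    # fit")
s+='''
OFF=dict(top=(-.0012,-.0003),side=(.0023,.0009),wrist=(0,0))
def status(tag,names,nst):
    """nst: cups in stack incl cup0"""
    for cam,(i,p,d) in snap(tag).items():
        print(cam)
        for n,c,z in [('stack',(.551,.106),.053+.0115*(nst-1))]+[(k,SEED[k][:2],SEED[k][2]) for k in names]:
            odd=z==.015
            q,k,e=ring(i,p,d,c,z,.025 if odd else .024,.012 if odd else .0195)
            print(n,(q+OFF[cam]).round(4),k,round(e*1e3,2))
        if cam=='side':
            u,v=proj(i,(.551,.106,.07))[0].astype(int)
            cv2.imwrite(f'pics/s{tag}c.png',cv2.resize(p[v-60:v+60,u-60:u+60,::-1],None,fx=4,fy=4,interpolation=cv2.INTER_CUBIC))
'''
open('h.py','w').write(s)
E
python3 - <<'E'
from h import *
status('2','BDEFAG',2)
plan((.605,-.1045,.12,90),(.605,-.1045,.008,90))
E
```

```text
top
stack [0.5502 0.1071] 128 0.14
B [nan nan] 0 0.0
D [nan nan] 0 0.0
E [ 0.6068 -0.2298] 144 0.1
F [ 0.5183 -0.2287] 130 0.05
A [nan nan] 0 0.0
G [ 0.4284 -0.2291] 196 0.0
side
stack [nan nan] 22 0.0
B [ 0.6046 -0.1043] 108 0.15
D [ 0.4183 -0.112 ] 111 0.2
E [ 0.6068 -0.2296] 128 0.18
F [ 0.5182 -0.2289] 135 0.2
A [ 0.6969 -0.1162] 133 0.07
G [ 0.4279 -0.2283] 160 0.03
now [ 0.5505 -0.0118  0.1504] jaw 90.1 j7 1.607 w 0.0735 F [-0.3 -0.5  0.1] t 6.67
(0.605, -0.1045, 0.12, 90) -> [-0.136 -0.232  0.076] yaw 0.001 rows 1.8
(0.605, -0.1045, 0.008, 90) -> [-0.136 -0.232  0.356] yaw 0.001 rows 1.8
```

View pics/s2c.png

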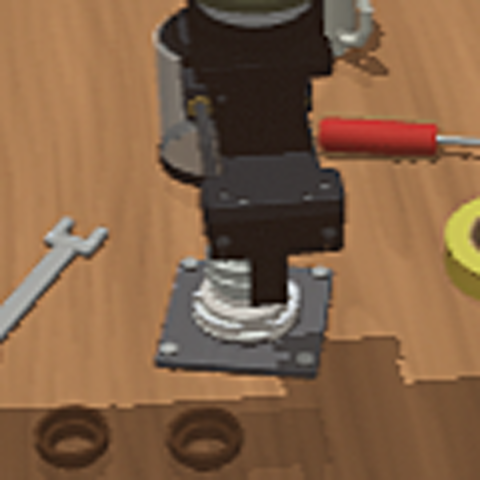

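The second cup is nested: its rim shows at 64.5 mm, centred within about 1 mm. Nothing else has moved. Picking B.

Call:
{"op": "arm_command", "data": {"rows": [[40,-0.136,-0.231,0.05,0],[40,-0.136,-0.231,0.076,0],[40,-0.136,-0.231,0.15,0],[40,-0.136,-0.231,0.28,0],[40,-0.136,-0.231,0.34,0],[40,-0.136,-0.231,0.356,0],[40,-0.136,-0.231,0.356,0],[255,-0.136,-0.231,0.356,0],[255,-0.136,-0.231,0.356,0],[255,-0.136,-0.231,0.356,0],[255,-0.136,-0.231,0.356,0],[255,-0.136,-0.231,0.356,0]]}}

```text
time_s: 8.18
tool_pos: [0.6052, -0.1056, 0.0086]
tcp_rot: [-0.0, 1.0, 0.0, 0.0]
contact_force: [-1.1, 0.8, 5.2]
gripper_width: 0.0474
```

Run:
```python
from h import *
plan((.605,-.1045,.14,90),(.5508,.1064,.14,90),(.5508,.1064,.0665,90))
```

```text
now [ 0.6052 -0.1056  0.0086] jaw 90.0 j7 1.883 w 0.0474 F [-1.1  0.8  5.2] t 8.18
(0.605, -0.1045, 0.14, 90) -> [ 0.     0.003 -0.329] yaw 0.0 rows 2.1
(0.5508, 0.1064, 0.14, 90) -> [ 0.135  0.53  -0.329] yaw 0.0 rows 3.5
(0.5508, 0.1064, 0.0665, 90) -> [ 0.136  0.53  -0.145] yaw 0.0 rows 1.2
```

Call:
{"op": "arm_command", "data": {"rows": [[255,0,0,-0.15,0],[255,0,0,-0.3,0],[255,0.05,0.2,-0.32,0],[255,0.135,0.528,-0.32,0],[255,0.135,0.528,-0.32,0],[255,0.135,0.528,-0.3,0],[255,0.135,0.528,-0.22,0],[255,0.135,0.528,-0.19,0],[255,0.135,0.528,-0.17,0],[255,0.135,0.528,-0.147,0],[255,0.135,0.528,-0.147,0],[255,0.135,0.528,-0.147,0]]}}

```text
time_s: 9.68
tool_pos: [0.5512, 0.1055, 0.0674]
tcp_rot: [-0.0, 1.0, 0.0, 0.0]
contact_force: [0.0, 0.1, -0.6]
gripper_width: 0.0474
```

Call:
{"op": "arm_command", "data": {"rows": [[80,0,0,0,0],[80,0,0,0,0],[80,0,0,0,0],[80,0,0,-0.1,0],[40,0,0,-0.22,0],[40,0,-0.35,-0.22,0],[40,0,-0.35,-0.22,0],[40,0,-0.35,-0.22,0],[40,0,-0.35,-0.22,0]]}}

```text
time_s: 10.8
tool_pos: [0.5509, -0.0351, 0.155]
tcp_rot: [0.001, 1.0, 0.0, 0.0]
contact_force: [-0.0, 1.2, -0.4]
gripper_width: 0.0735
```

Run:
```python
from h import *
status('3','DEFAG',3)
plan((.418,-.112,.12,90),(.418,-.112,.008,90))
```

```text
top
stack [0.55   0.1064] 147 0.11
D [nan nan] 0 0.0
E [ 0.6069 -0.2297] 132 0.07
F [ 0.5181 -0.2287] 131 0.02
A [nan nan] 0 0.0
G [ 0.4288 -0.2292] 184 0.0
side
stack [nan nan] 0 0.0
D [ 0.4182 -0.1116] 114 0.4
E [ 0.6065 -0.2293] 127 0.13
F [ 0.5182 -0.2286] 127 0.12
A [ 0.6974 -0.1163] 133 0.06
G [ 0.4285 -0.2286] 172 0.04
now [ 0.551  -0.0326  0.1547] jaw 90.1 j7 1.656 w 0.0734 F [-0.6  0.1 -0.1] t 10.9
(0.418, -0.112, 0.12, 90) -> [ 0.333 -0.198  0.087] yaw 0.002 rows 2.5
(0.418, -0.112, 0.008, 90) -> [ 0.333 -0.198  0.367] yaw 0.002 rows 1.8
```

View pics/s3c.png

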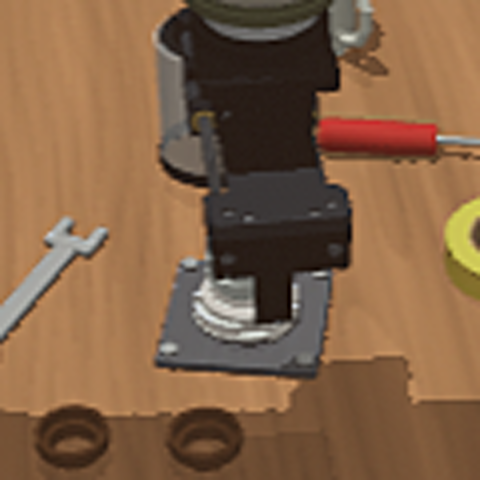

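Call:
{"op": "arm_command", "data": {"rows": [[40,0.15,-0.09,0.05,0],[40,0.3,-0.18,0.076,0],[40,0.332,-0.198,0.1,0],[40,0.332,-0.198,0.22,0],[40,0.332,-0.198,0.33,0],[40,0.332,-0.198,0.366,0],[40,0.332,-0.198,0.366,0],[255,0.332,-0.198,0.366,0],[255,0.332,-0.198,0.366,0],[255,0.332,-0.198,0.366,0],[255,0.332,-0.198,0.366,0],[255,0.332,-0.198,0.366,0]]}}

```text
time_s: 12.4
tool_pos: [0.4186, -0.1136, 0.0091]
tcp_rot: [-0.0, 1.0, 0.0, 0.0]
contact_force: [-1.1, 1.4, 6.9]
gripper_width: 0.0481
```

Run:
```python
from h import *
plan((.5508,.1064,.15,90),(.5508,.1064,.078,90))
```

```text
now [ 0.4186 -0.1136  0.0091] jaw 90.0 j7 1.865 w 0.0481 F [-1.1  1.4  6.9] t 12.4
(0.5508, 0.1064, 0.15, 90) -> [-0.331  0.55  -0.352] yaw 0.0 rows 4.7
(0.5508, 0.1064, 0.078, 90) -> [-0.331  0.55  -0.172] yaw 0.0 rows 1.2
```

Call:
{"op": "arm_command", "data": {"rows": [[255,0,0,-0.15,0],[255,0,0,-0.3,0],[255,-0.08,0.13,-0.35,0],[255,-0.2,0.33,-0.35,0],[255,-0.331,0.546,-0.35,0],[255,-0.331,0.546,-0.35,0],[255,-0.331,0.546,-0.32,0],[255,-0.331,0.546,-0.25,0],[255,-0.331,0.546,-0.21,0],[255,-0.331,0.546,-0.175,0],[255,-0.331,0.546,-0.175,0],[255,-0.331,0.546,-0.175,0]]}}

```text
time_s: 13.9
tool_pos: [0.5507, 0.1047, 0.0791]
tcp_rot: [-0.0, 1.0, 0.0, 0.0]
contact_force: [0.1, 0.0, -0.2]
gripper_width: 0.0482
```

Call:
{"op": "arm_command", "data": {"rows": [[80,0,0,0,0],[80,0,0,0,0],[80,0,0,0,0],[80,0,0,-0.1,0],[40,0,0,-0.22,0],[40,0,-0.35,-0.22,0],[40,0,-0.35,-0.22,0],[40,0,-0.35,-0.22,0],[40,0,-0.35,-0.22,0]]}}

```text
time_s: 15.02
tool_pos: [0.5505, -0.0359, 0.1666]
tcp_rot: [0.001, 1.0, 0.0, 0.0]
contact_force: [0.4, 0.3, -0.8]
gripper_width: 0.0728
```

Run:
```python
from h import *
status('4','EFAG',4)
plan((.6068,-.2296,.12,90),(.6068,-.2296,.008,90))
```

```text
top
stack [0.5499 0.1054] 164 0.13
E [ 0.6067 -0.2294] 140 0.15
F [ 0.5183 -0.2288] 135 0.13
A [nan nan] 0 0.0
G [ 0.4287 -0.2292] 190 0.0
side
stack [nan nan] 1 0.0
E [ 0.6063 -0.2294] 130 0.2
F [ 0.5184 -0.2287] 134 0.2
A [ 0.6977 -0.1165] 129 0.08
G [ 0.4289 -0.2283] 177 0.03
now [ 0.5506 -0.0334  0.1663] jaw 90.1 j7 1.655 w 0.0734 F [ 0.3  0.1 -0.3] t 15.12
(0.6068, -0.2296, 0.12, 90) -> [-0.139 -0.491  0.115] yaw 0.002 rows 3.3
(0.6068, -0.2296, 0.008, 90) -> [-0.14  -0.491  0.395] yaw 0.002 rows 1.8
```

View pics/top4.png

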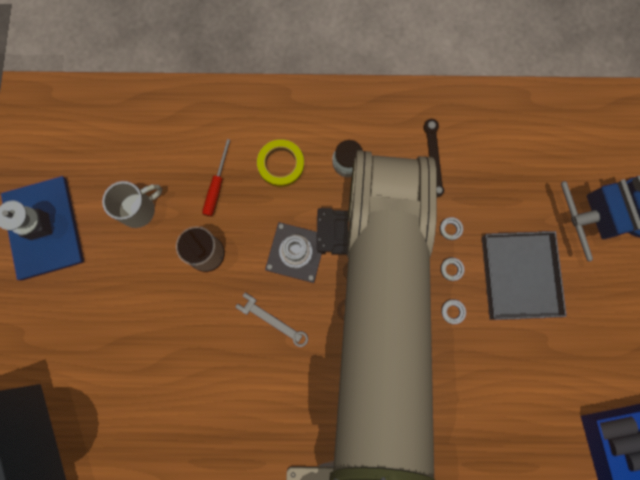

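The stack of four looks good, and E, F, A and G are unmoved. Picking E at (452,228).

Call:
{"op": "arm_command", "data": {"rows": [[60,-0.05,-0.16,0.05,0],[60,-0.1,-0.32,0.076,0],[60,-0.139,-0.48,0.1,0],[60,-0.139,-0.491,0.15,0],[60,-0.139,-0.491,0.27,0],[60,-0.139,-0.491,0.36,0],[60,-0.139,-0.491,0.395,0],[60,-0.139,-0.491,0.395,0],[255,-0.139,-0.491,0.395,0],[255,-0.139,-0.491,0.395,0],[255,-0.139,-0.491,0.395,0],[255,-0.139,-0.491,0.395,0]]}}

```text
time_s: 16.62
tool_pos: [0.6068, -0.2316, 0.0095]
tcp_rot: [-0.0, 1.0, 0.0, 0.001]
contact_force: [-2.0, 0.9, 6.4]
gripper_width: 0.0471
```

Run:
```python
from h import *
plan((.5508,.1064,.16,90),(.5508,.1064,.0895,90))
```

```text
now [ 0.6068 -0.2316  0.0095] jaw 90.0 j7 2.124 w 0.0471 F [-2.   0.9  6.4] t 16.62
(0.5508, 0.1064, 0.16, 90) -> [ 0.139  0.845 -0.376] yaw 0.0 rows 6.0
(0.5508, 0.1064, 0.0895, 90) -> [ 0.139  0.845 -0.2  ] yaw 0.0 rows 1.1
```

Call:
{"op": "arm_command", "data": {"rows": [[255,0,0,-0.15,0],[255,0,0,-0.3,0],[255,0.02,0.13,-0.38,0],[255,0.046,0.28,-0.38,0],[255,0.07,0.43,-0.38,0],[255,0.095,0.58,-0.38,0],[255,0.12,0.73,-0.38,0],[255,0.139,0.845,-0.38,0],[255,0.139,0.845,-0.38,0],[255,0.139,0.845,-0.33,0],[255,0.139,0.845,-0.27,0],[255,0.139,0.845,-0.24,0]]}}

```text
time_s: 18.12
tool_pos: [0.55, 0.1052, 0.1035]
tcp_rot: [0.0, 1.0, -0.0, -0.001]
contact_force: [-0.8, 0.9, -0.8]
gripper_width: 0.0469
```

Run:
```python
from h import *
plan((.5508,.1064,.0905,90))
```

```text
now [0.55   0.1052 0.1035] jaw 90.0 j7 1.429 w 0.0469 F [-0.8  0.9 -0.8] t 18.12
(0.5508, 0.1064, 0.0905, 90) -> [-0.002  0.003  0.032] yaw -0.0 rows 0.2
```

Call:
{"op": "arm_command", "data": {"rows": [[255,-0.002,0.002,0.02,0],[255,-0.002,0.002,0.032,0],[255,-0.002,0.002,0.032,0]]}}

```text
time_s: 18.5
tool_pos: [0.5514, 0.1071, 0.0919]
tcp_rot: [-0.0, 1.0, 0.0, 0.0]
contact_force: [0.5, 0.5, 0.2]
gripper_width: 0.047
```

Call:
{"op": "arm_command", "data": {"rows": [[80,0,0,0,0],[80,0,0,0,0],[80,0,0,0,0],[80,0,0,-0.1,0],[60,0,0,-0.2,0],[60,0,-0.35,-0.2,0],[60,0,-0.35,-0.2,0],[60,0,-0.35,-0.2,0],[60,0,-0.35,-0.2,0]]}}

```text
time_s: 19.62
tool_pos: [0.5513, -0.0335, 0.1718]
tcp_rot: [0.001, 1.0, 0.0, 0.0]
contact_force: [-0.2, 0.7, 0.7]
gripper_width: 0.0666
```

Run:
```python
from h import *
status('5','FAG',5)
plan((.5183,-.2287,.12,90),(.5183,-.2287,.008,90))
```

```text
top
stack [0.5506 0.1079] 147 0.07
F [ 0.518  -0.2284] 143 0.14
A [nan nan] 0 0.0
G [ 0.4286 -0.2292] 190 0.0
side
stack [nan nan] 0 0.0
F [ 0.5184 -0.2288] 136 0.17
A [ 0.6976 -0.1157] 125 0.08
G [ 0.428  -0.2282] 172 0.03
now [ 0.5514 -0.031   0.1716] jaw 90.1 j7 1.659 w 0.0663 F [ 0.8  0.2 -0.7] t 19.73
(0.5183, -0.2287, 0.12, 90) -> [ 0.084 -0.494  0.129] yaw 0.002 rows 3.3
(0.5183, -0.2287, 0.008, 90) -> [ 0.084 -0.494  0.409] yaw 0.002 rows 1.8
```

Call:
{"op": "arm_command", "data": {"rows": [[60,0.03,-0.16,0.05,0],[60,0.06,-0.32,0.076,0],[60,0.084,-0.48,0.1,0],[60,0.084,-0.494,0.15,0],[60,0.084,-0.494,0.27,0],[60,0.084,-0.494,0.37,0],[60,0.084,-0.494,0.409,0],[60,0.084,-0.494,0.409,0],[255,0.084,-0.494,0.409,0],[255,0.084,-0.494,0.409,0],[255,0.084,-0.494,0.409,0],[255,0.084,-0.494,0.409,0]]}}

```text
time_s: 21.22
tool_pos: [0.5186, -0.2305, 0.0092]
tcp_rot: [-0.0, 1.0, 0.0, 0.001]
contact_force: [-0.5, 0.9, 7.6]
gripper_width: 0.0479
```

Run:
```python
from h import *
plan((.5508,.1064,.17,90),(.5508,.1064,.102,90))
```

```text
now [ 0.5186 -0.2305  0.0092] jaw 90.0 j7 2.181 w 0.0479 F [-0.5  0.9  7.6] t 21.23
(0.5508, 0.1064, 0.17, 90) -> [-0.082  0.842 -0.402] yaw 0.0 rows 6.0
(0.5508, 0.1064, 0.102, 90) -> [-0.081  0.842 -0.232] yaw 0.0 rows 1.1
```

Call:
{"op": "arm_command", "data": {"rows": [[255,0,0,-0.15,0],[255,0,0,-0.3,0],[255,-0.012,0.13,-0.41,0],[255,-0.027,0.28,-0.41,0],[255,-0.04,0.43,-0.41,0],[255,-0.056,0.58,-0.41,0],[255,-0.07,0.73,-0.41,0],[255,-0.082,0.842,-0.41,0],[255,-0.082,0.842,-0.41,0],[255,-0.082,0.842,-0.36,0],[255,-0.082,0.842,-0.3,0],[255,-0.082,0.842,-0.27,0]]}}

```text
time_s: 22.72
tool_pos: [0.5499, 0.1051, 0.1153]
tcp_rot: [0.0, 1.0, -0.0, -0.001]
contact_force: [-0.0, -0.3, -0.5]
gripper_width: 0.0478
```

Run:
```python
from h import *
plan((.5508,.1066,.1020,90))
```

```text
now [0.5499 0.1051 0.1153] jaw 90.0 j7 1.429 w 0.0478 F [-0.  -0.3 -0.5] t 22.73
(0.5508, 0.1066, 0.102, 90) -> [-0.002  0.004  0.033] yaw -0.001 rows 0.2
```

Call:
{"op": "arm_command", "data": {"rows": [[255,-0.002,0.002,0.02,0],[255,-0.002,0.002,0.033,0],[255,-0.002,0.002,0.033,0]]}}

```text
time_s: 23.1
tool_pos: [0.5513, 0.1071, 0.103]
tcp_rot: [-0.0, 1.0, 0.0, 0.0]
contact_force: [-0.1, -0.1, -0.8]
gripper_width: 0.048
```

Call:
{"op": "arm_command", "data": {"rows": [[80,0,0,0,0],[80,0,0,0,0],[80,0,0,0,0],[80,0,0,-0.1,0],[60,0,0,-0.2,0],[60,0,-0.35,-0.2,0],[60,0,-0.35,-0.2,0],[60,0,-0.35,-0.2,0],[60,0,-0.35,-0.2,0]]}}

```text
time_s: 24.22
tool_pos: [0.5513, -0.0336, 0.183]
tcp_rot: [0.001, 1.0, 0.0, 0.0]
contact_force: [0.9, 0.5, 0.8]
gripper_width: 0.0665
```

Run:
```python
from h import *
status('6','AG',6)
plan((.4286,-.2290,.12,90),(.4286,-.2290,.006,90))
```

```text
top
stack [0.551  0.1076] 161 0.07
A [nan nan] 0 0.0
G [ 0.4286 -0.2291] 187 0.01
side
stack [nan nan] 0 0.0
A [ 0.6974 -0.1168] 116 0.06
G [ 0.4285 -0.2284] 178 0.02
now [ 0.5514 -0.0309  0.1828] jaw 90.1 j7 1.658 w 0.0664 F [0.3 0.1 0.3] t 24.32
(0.4286, -0.229, 0.12, 90) -> [ 0.308 -0.494  0.157] yaw 0.002 rows 3.9
(0.4286, -0.229, 0.006, 90) -> [ 0.308 -0.495  0.442] yaw 0.002 rows 1.8
```

View pics/top6.png

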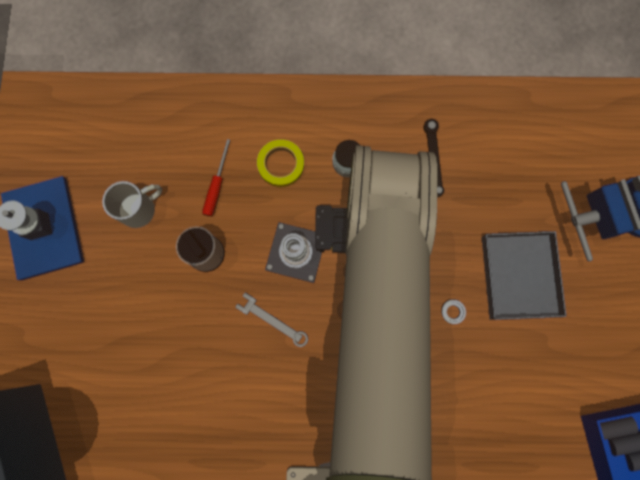

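All six cups are nested, with the top rim at 110.5 mm, about 1 mm off axis. Next is drop-in G at (454,312). I'll turn the jaw 45° to clear the bearing and the joint limit.

Call:
{"op": "arm_command", "data": {"rows": [[60,0.08,-0.13,0.05,-0.12],[60,0.16,-0.26,0.08,-0.24],[60,0.24,-0.39,0.1,-0.36],[60,0.308,-0.495,0.12,-0.48],[60,0.308,-0.495,0.2,-0.5],[60,0.308,-0.495,0.3,-0.5],[60,0.308,-0.495,0.4,-0.5],[60,0.308,-0.495,0.443,-0.5],[60,0.308,-0.495,0.443,-0.5],[255,0.308,-0.495,0.443,-0.5],[255,0.308,-0.495,0.443,-0.5],[255,0.308,-0.495,0.443,-0.5]]}}

```text
time_s: 25.82
tool_pos: [0.4297, -0.2301, 0.0072]
tcp_rot: [-0.384, 0.923, -0.001, 0.0]
contact_force: [-0.4, -0.4, 2.0]
gripper_width: 0.0485
```

Call:
{"op": "arm_command", "data": {"rows": [[255,0,0,0,0],[255,0,0,0,0]]}}

```text
time_s: 26.08
tool_pos: [0.4298, -0.2301, 0.0072]
tcp_rot: [-0.384, 0.923, -0.001, 0.0]
contact_force: [-1.0, 2.2, 8.0]
gripper_width: 0.0488
```

Run:
```python
from h import *
plan((.4286,-.229,.09),(.47,-.365,.09),(.47,-.365,.015)); print(r.get_obs()['joint_pos'].round(2))
```

```text
now [ 0.4298 -0.2301  0.0072] jaw 135.2 j7 2.602 w 0.0488 F [-1.   2.2  8. ] t 26.07
(0.4286, -0.229, 0.09) -> [ 0.     0.004 -0.207] yaw 0 rows 1.3
(0.47, -0.365, 0.09) -> [ 0.168 -0.31  -0.206] yaw 0 rows 2.3
(0.47, -0.365, 0.015) -> [ 0.168 -0.309 -0.019] yaw 0 rows 1.2
[ 0.83  0.32 -0.48  2.01  0.19  0.85  2.6 ]
```

Joint 7 is at the edge of its range: negative yaw raises it. I'll turn back the other way while lifting.

Call:
{"op": "arm_command", "data": {"rows": [[255,0,0,-0.03,0.1],[255,0,0,-0.13,0.21],[255,0,0,-0.2,0.33],[255,0,0,-0.21,0.45],[255,0,0,-0.21,0.56],[255,0.03,-0.07,-0.21,0.68],[255,0.08,-0.16,-0.21,0.8],[255,0.13,-0.24,-0.21,0.9],[255,0.168,-0.309,-0.21,1.0],[255,0.168,-0.309,-0.21,1.0],[255,0.168,-0.309,-0.21,1.0]]}}

```text
time_s: 27.45
tool_pos: [0.4687, -0.3643, 0.0899]
tcp_rot: [0.381, 0.925, 0.0, -0.0]
contact_force: [0.3, 0.8, -0.9]
gripper_width: 0.0484
```

Run:
```python
from h import *
plan((.47,-.365,.015)); print(r.get_obs()['joint_pos'].round(2))
S=snap('7',('side',))
```

```text
now [ 0.4687 -0.3643  0.0899] jaw 45.2 j7 1.303 w 0.0484 F [ 0.3  0.8 -0.9] t 27.45
(0.47, -0.365, 0.015) -> [-0.004  0.001  0.187] yaw 0 rows 1.2
[ 0.77  0.38 -0.23  1.69  0.09  1.08  1.3 ]
```

View pics/side7.png

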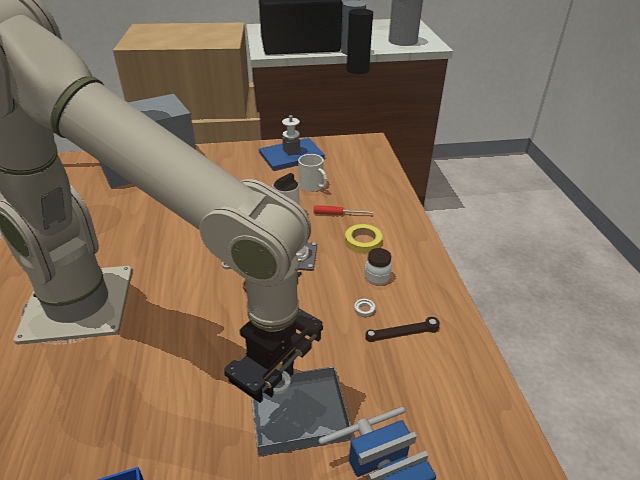

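Call:
{"op": "arm_command", "data": {"rows": [[255,0,0,0.1,0],[255,0,0,0.17,0],[255,0,0,0.188,0],[255,0,0,0.188,0],[80,0,0,0.188,0],[80,0,0,0.188,0],[80,0,0,0.188,0],[80,0,0,0.1,0],[60,0,0,-0.05,0],[60,0,0,-0.1,0],[60,0,0,-0.1,0]]}}

```text
time_s: 28.88
tool_pos: [0.4691, -0.3665, 0.1317]
tcp_rot: [0.382, 0.924, -0.0, 0.002]
contact_force: [0.2, 0.1, 0.5]
gripper_width: 0.066
```

Run:
```python
from h import *
status('8','A',6)
S=snap('8',('wrist',))
plan((.6973,-.1166,.13,75),(.6973,-.1166,.006,75))
```

```text
top
stack [0.5509 0.108 ] 161 0.05
A [ 0.6975 -0.1174] 175 0.01
side
stack [nan nan] 0 0.0
A [ 0.6971 -0.1164] 131 0.05
now [ 0.4675 -0.3654  0.1284] jaw 45.0 j7 1.31 w 0.0663 F [-0.4  0.  -0.2] t 29.02
(0.6973, -0.1166, 0.13, 75) -> [ 0.033  0.846 -0.004] yaw -0.333 rows 5.4
(0.6973, -0.1166, 0.006, 75) -> [0.033 0.846 0.306] yaw -0.333 rows 2.0
```

View pics/side8.png

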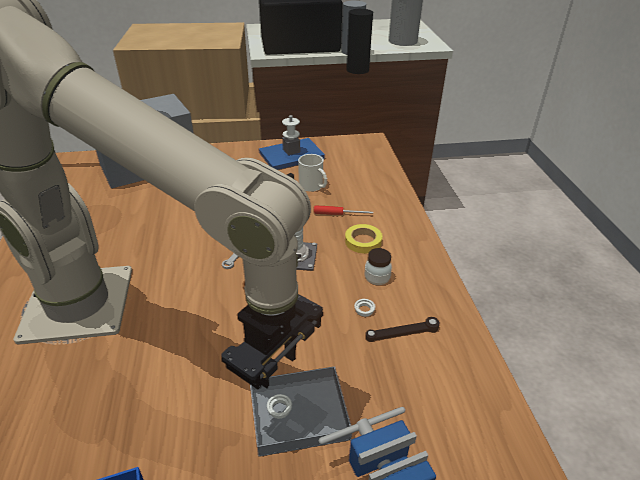

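G is in the bin at (280,405). Before picking A I'll check that the gripper body clears the grease jar.

Run:
```python
from h import *
it=r.camera_info('top'); print('jar',atz(it,349,153,.075),'crank end',atz(it,438,190,.02))
plan((.68,-.22,.15,10),(.6973,-.1168,.13,10),(.6973,-.1168,.006,10))
```

```text
jar [ 0.75714266 -0.00547281  0.075     ] crank end [ 0.69306148 -0.20342155  0.02      ]
now [ 0.4675 -0.3654  0.1284] jaw 45.0 j7 1.31 w 0.0663 F [-0.4  0.  -0.2] t 29.02
(0.68, -0.22, 0.15, 10) -> [-0.119  0.633 -0.054] yaw 0.389 rows 4.1
(0.6973, -0.1168, 0.13, 10) -> [ 0.033  0.846 -0.004] yaw 0.389 rows 1.7
(0.6973, -0.1168, 0.006, 10) -> [0.032 0.846 0.306] yaw 0.389 rows 2.0
```

Call:
{"op": "arm_command", "data": {"rows": [[60,0.0,0.15,-0.03,0.1],[60,0.01,0.3,-0.04,0.2],[60,0.02,0.45,-0.04,0.3],[60,0.025,0.6,-0.03,0.389],[60,0.033,0.75,-0.02,0.389],[60,0.033,0.846,0,0.389],[60,0.033,0.846,0.1,0.389],[60,0.033,0.846,0.2,0.389],[60,0.033,0.846,0.28,0.389],[60,0.033,0.846,0.306,0.389],[60,0.033,0.846,0.306,0.389],[60,0.033,0.846,0.306,0.389]]}}

```text
time_s: 30.52
tool_pos: [0.6989, -0.1172, 0.0089]
tcp_rot: [0.643, 0.766, 0.001, 0.001]
contact_force: [-0.1, 0.4, 0.5]
gripper_width: 0.0664
```

Call:
{"op": "arm_command", "data": {"rows": [[255,0,0,0,0],[255,0,0,0,0],[255,0,0,0,0],[255,0,0,0,0]]}}

```text
time_s: 31.02
tool_pos: [0.6982, -0.1171, 0.0079]
tcp_rot: [0.643, 0.766, 0.0, 0.0]
contact_force: [-2.0, -0.3, 5.4]
gripper_width: 0.0489
```

Run:
```python
from h import *
plan((.6973,-.1168,.11,10),(.55,-.37,.11,45),(.55,-.37,.014,45));print(r.get_obs()['joint_pos'].round(2))
```

```text
now [ 0.6982 -0.1171  0.0079] jaw 10.0 j7 0.174 w 0.0489 F [-2.  -0.3  5.4] t 31.02
(0.6973, -0.1168, 0.11, 10) -> [ 0.001 -0.002 -0.255] yaw 0.0 rows 1.6
(0.55, -0.37, 0.11, 45) -> [-0.558 -0.475 -0.255] yaw -0.389 rows 4.7
(0.55, -0.37, 0.014, 45) -> [-0.558 -0.475 -0.015] yaw -0.389 rows 1.5
[ 0.26  0.7  -0.23  1.41  0.17  1.06  0.17]
```

Call:
{"op": "arm_command", "data": {"rows": [[255,0,0,-0.15,0],[255,0,0,-0.25,0],[255,-0.1,-0.1,-0.26,-0.1],[255,-0.2,-0.2,-0.26,-0.2],[255,-0.3,-0.29,-0.26,-0.3],[255,-0.42,-0.4,-0.26,-0.389],[255,-0.552,-0.511,-0.26,-0.389],[255,-0.552,-0.511,-0.26,-0.389],[255,-0.552,-0.511,-0.15,-0.389],[255,-0.552,-0.511,-0.04,-0.389],[255,-0.552,-0.511,-0.018,-0.389],[255,-0.552,-0.511,-0.018,-0.389]]}}

```text
time_s: 32.52
tool_pos: [0.5356, -0.3697, 0.015]
tcp_rot: [0.382, 0.924, 0.0, 0.0]
contact_force: [-0.3, 0.6, 0.4]
gripper_width: 0.0487
```

Call:
{"op": "arm_command", "data": {"rows": [[80,0,0,0,0],[80,0,0,0,0],[80,0,0,0,0],[80,0,0,-0.1,0],[80,0,0,-0.25,0],[80,0,0,-0.4,0],[80,0,0,-0.4,0],[80,0,0,-0.4,0]]}}

```text
time_s: 33.52
tool_pos: [0.5349, -0.37, 0.1743]
tcp_rot: [0.382, 0.924, -0.0, -0.0]
contact_force: [-0.0, 1.1, -0.5]
gripper_width: 0.0599
```

Run:
```python
from h import *
S=snap('9')
i,p,d=S['top']; W=cloud(i,d)
for cam in S:
    i,p,d=S[cam];W=cloud(i,d)
    m=(np.abs(W[...,2]-.137)<.004)&(np.hypot(W[...,0]-.548,W[...,1]-.30)<.05)
    P=W[m][:,:2].astype(np.float32);print(cam,len(P),P.mean(0)+OFF[cam],cv2.minAreaRect(P) if len(P)>5 else 0)
plan(); print(r.get_obs()['joint_pos'].round(2))
```

```text
top 228 [0.54791506 0.30102651] ((0.5490439534187317, 0.30143046379089355), (0.05590438470244408, 0.016279757022857666), 38.54753494262695)
side 0 [nan nan] 0
now [ 0.5344 -0.3697  0.173 ] jaw 45.0 j7 1.237 w 0.0599 F [ 0.   0.2 -0.6] t 33.62
[ 0.75  0.43 -0.29  1.44  0.12  1.29  1.24]<stdin>:7: RuntimeWarning: Mean of empty slice.
  ret = um.true_divide(
```

View pics/top9.png

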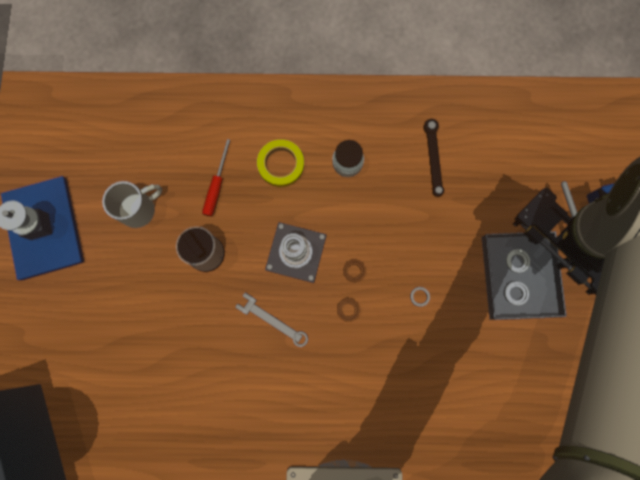

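View pics/side9.png

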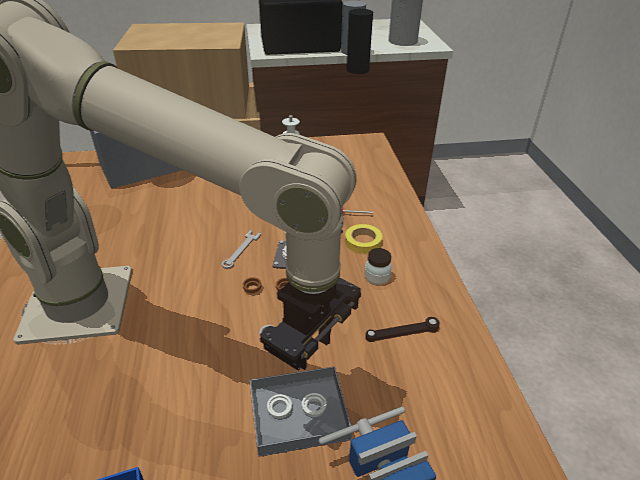

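Both drop-in cups are in the bin, at top-view (517,260) and (517,293). The hood bar is at (0.548, 0.301), lying along 38.5°, so the jaw should be at -51.5°. Moving over.

Call:
{"op": "arm_command", "data": {"rows": [[80,0.1,0.1,-0.075,0.1],[80,0.2,0.2,-0.075,0.2],[80,0.3,0.3,-0.075,0.31],[80,0.4,0.4,-0.075,0.42],[80,0.5,0.51,-0.075,0.53],[80,0.6,0.62,-0.075,0.64],[80,0.644,0.665,-0.075,0.75],[80,0.644,0.665,-0.075,0.85],[80,0.644,0.665,-0.075,0.95],[80,0.644,0.665,-0.075,0.95]]}}

```text
time_s: 34.88
tool_pos: [0.5403, 0.0002, 0.2034]
tcp_rot: [0.908, 0.419, -0.001, -0.0]
contact_force: [0.2, 0.5, 0.3]
gripper_width: 0.0595
```

Run:
```python
from h import *
plan((.548,.301,.21,-51.5),(.548,.301,.116,-51.5))
```

```text
now [5.403e-01 2.000e-04 2.034e-01] jaw -40.4 j7 -0.842 w 0.0595 F [0.2 0.5 0.3] t 34.88
(0.548, 0.301, 0.21, -51.5) -> [ 0.585 -0.473 -0.017] yaw 0.123 rows 4.8
(0.548, 0.301, 0.116, -51.5) -> [ 0.585 -0.472  0.218] yaw 0.123 rows 1.5
```

Call:
{"op": "arm_command", "data": {"rows": [[80,0.12,-0.1,-0.017,0.1],[80,0.24,-0.2,-0.017,0.123],[80,0.36,-0.3,-0.017,0.123],[80,0.48,-0.39,-0.017,0.123],[80,0.585,-0.472,-0.017,0.123],[80,0.585,-0.472,0.05,0.123],[80,0.585,-0.472,0.08,0.123],[80,0.585,-0.472,0.08,0.123],[80,0.585,-0.472,0.08,0.123]]}}

```text
time_s: 36.0
tool_pos: [0.5498, 0.3001, 0.1735]
tcp_rot: [0.944, 0.329, 0.001, -0.0]
contact_force: [0.9, -0.3, 0.9]
gripper_width: 0.0597
```

Run:
```python
from h import *
iw=r.camera_info('wrist')
S=snap('10',('wrist','side'))
i,p,d=S['wrist'];W=cloud(iw,d)
m=(np.abs(W[...,2]-.137)<.005)&(np.hypot(W[...,0]-.548,W[...,1]-.30)<.05)
P=W[m][:,:2].astype(np.float32);print(len(P),P.mean(0),cv2.minAreaRect(P))
for a in (-.028,.028):
    print(proj(iw,(.548+a*np.cos(np.radians(38.5)),.301+a*np.sin(np.radians(38.5)),.137)))
plan((.548,.301,.116,-51.5))
```

```text
1952 [0.5506627  0.30405933] ((0.5496801137924194, 0.30340760946273804), (0.0515584833920002, 0.01593346707522869), 38.82402801513672)
[[315.99167445 305.83782549]]
[[315.72487752 222.1299588 ]]
now [0.5497 0.3004 0.1736] jaw -51.6 j7 -1.611 w 0.0597 F [-0.6 -0.5  0.5] t 36.1
(0.548, 0.301, 0.116, -51.5) -> [-0.003 -0.004  0.144] yaw -0.001 rows 0.9
```

View pics/wrist10.png

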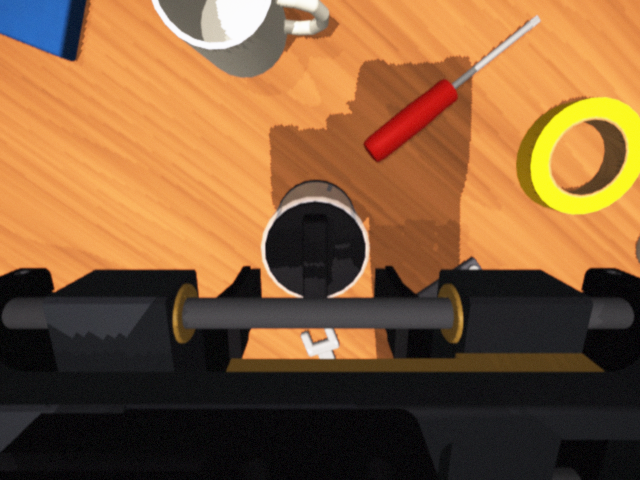

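View pics/side10.png

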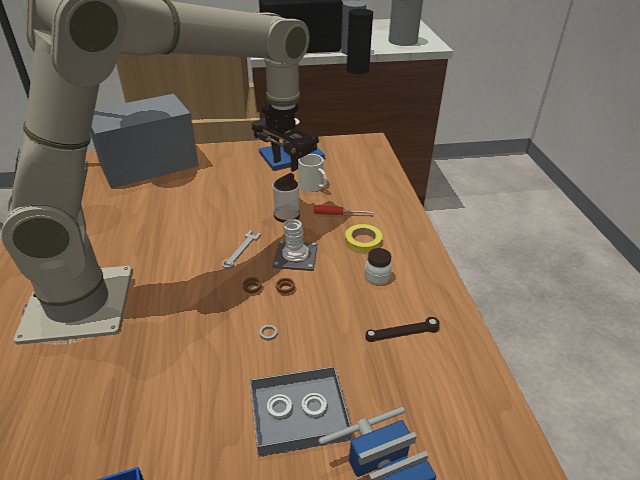

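The wrist view shows the bar vertical at (316, 213–300), centred between the fingers. Side view: stack upright at (293,238). I'll grasp the bar.

Call:
{"op": "arm_command", "data": {"rows": [[80,-0.001,-0.005,0.08,0],[80,-0.001,-0.005,0.13,0],[80,-0.001,-0.005,0.143,0],[80,-0.001,-0.005,0.143,0],[255,-0.001,-0.005,0.143,0],[255,-0.001,-0.005,0.143,0],[255,-0.001,-0.005,0.143,0],[255,-0.001,-0.005,0.143,0],[255,-0.001,-0.005,0.143,0],[255,-0.001,-0.005,0.143,0],[255,-0.001,-0.005,0.143,0]]}}

```text
time_s: 37.48
tool_pos: [0.5476, 0.3019, 0.1153]
tcp_rot: [0.944, 0.329, -0.0, 0.0]
contact_force: [-0.1, -0.4, -0.9]
gripper_width: 0.016
```

Run:
```python
from h import *
plan((.548,.301,.275),(.551,.1068,.275),(.551,.1068,.15))
```

```text
now [0.5476 0.3019 0.1153] jaw -51.5 j7 -1.634 w 0.016 F [-0.1 -0.4 -0.9] t 37.48
(0.548, 0.301, 0.275) -> [-0.001  0.003 -0.399] yaw 0 rows 2.6
(0.551, 0.1068, 0.275) -> [-0.297  0.387 -0.399] yaw 0 rows 3.1
(0.551, 0.1068, 0.15) -> [-0.297  0.387 -0.087] yaw 0 rows 2.0
```

Run:
```python
from h import *
for cam,f,box in (('top','pics/top9.png',(255,215,340,290)),('side','pics/side10.png',(260,225,330,280))):
    it=r.camera_info(cam)
    p=cv2.imread(f);x0,y0,x1,y1=box
    hsv=cv2.cvtColor(p,cv2.COLOR_BGR2HSV)
    c=p[y0:y1,x0:x1];hs=hsv[y0:y1,x0:x1]
    m=((hs[...,1]<75)).astype(np.uint8)
    m=cv2.morphologyEx(m,cv2.MORPH_OPEN,np.ones((3,3)))
    n,l,st,ce=cv2.connectedComponentsWithStats(m);k=1+np.argmax(st[1:,4])
    ct,_=cv2.findContours((l==k).astype(np.uint8),cv2.RETR_EXTERNAL,cv2.CHAIN_APPROX_NONE)
    ct=max(ct,key=cv2.contourArea)[:,0,:]+[x0,y0]
    P=np.array([atz(it,*q,.008)[:2] for q in ct]).astype(np.float32)
    rc=cv2.minAreaRect(P);print(cam,rc,np.array(rc[0])+OFF[cam],len(P))
    cv2.imwrite(f'pics/pl_{cam}.png',cv2.resize(np.hstack([c,np.repeat((l==k)[...,None]*255,3,2).astype(np.uint8)]),None,fx=4.5,fy=4.5,interpolation=cv2.INTER_CUBIC))
```

```text
top ((0.5547863841056824, 0.10699635744094849), (0.10666210204362869, 0.10672222077846527), 76.02483367919922) [0.55358638 0.10669636] 185
side ((0.5604919791221619, 0.14183621108531952), (0.19228152930736542, 0.10951557010412216), 76.6478042602539) [0.56279198 0.14273621] 160
```

View pics/pl_top.png

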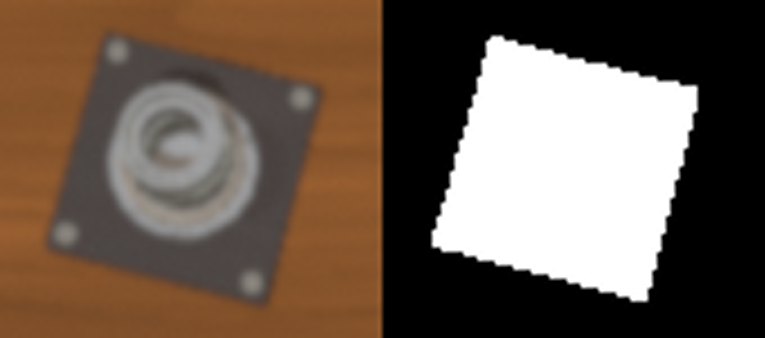

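View pics/pl_side.png

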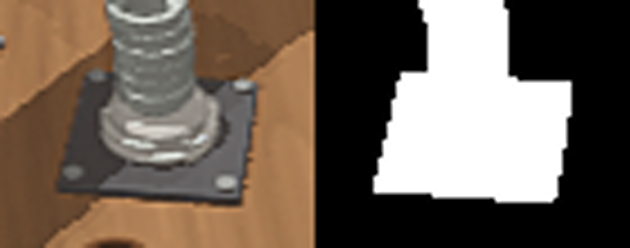

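Run:
```python
from h import *
it=r.camera_info('side')
for cam,c in (('side',np.array([(97,75),(243,86),(72,172),(226,183)])/4.5+[260,225]),('top',np.array([(117,51),(301,97),(65,234),(251,283)])/4.5+[255,215])):
    it=r.camera_info(cam)
    P=np.array([atz(it,*q,.010)[:2] for q in c-.4]);print(cam,P.mean(0)+OFF[cam],np.linalg.norm(P[0]-P[3]),np.linalg.norm(P[1]-P[2]))
```

```text
side [0.55374084 0.10934971] 0.13029491682491043 0.13045616169955845
top [0.55402656 0.1067952 ] 0.13026571873394976 0.1309587948346005
```

Call:
{"op": "arm_command", "data": {"rows": [[255,0,0,-0.15,0],[255,0,0,-0.3,0],[255,0,0,-0.4,0],[255,0,0,-0.4,0],[255,-0.1,0.13,-0.4,0],[255,-0.2,0.26,-0.4,0],[255,-0.293,0.389,-0.4,0],[255,-0.293,0.389,-0.4,0],[255,-0.293,0.389,-0.4,0],[255,-0.293,0.389,-0.4,0]]}}

```text
time_s: 38.72
tool_pos: [0.5521, 0.1092, 0.2747]
tcp_rot: [0.944, 0.331, -0.0, -0.0]
contact_force: [-0.1, -0.4, -2.8]
gripper_width: 0.0159
```

Run:
```python
from h import *
plan((.5528,.1072,.275,-51.5),(.5528,.1072,.1453,-51.5))
S=snap('11',('side','wrist'))
```

```text
now [0.5521 0.1092 0.2747] jaw -51.4 j7 -1.236 w 0.0159 F [-0.1 -0.4 -2.8] t 38.73
(0.5528, 0.1072, 0.275, -51.5) -> [-0.002  0.005 -0.001] yaw 0.001 rows 0.0
(0.5528, 0.1072, 0.1453, -51.5) -> [-0.002  0.005  0.324] yaw 0.001 rows 2.1
```

View pics/side11.png

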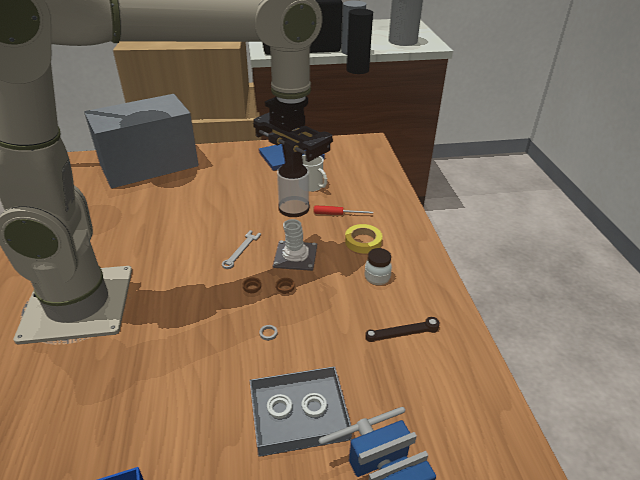

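The hood hangs over the stack at (293,190). Lowering gently.

Call:
{"op": "arm_command", "data": {"rows": [[255,-0.002,0.005,0,0],[255,-0.002,0.005,0.08,0],[255,-0.002,0.005,0.16,0],[255,-0.002,0.005,0.22,0],[255,-0.002,0.005,0.26,0],[255,-0.002,0.005,0.29,0],[255,-0.002,0.005,0.31,0],[255,-0.002,0.005,0.32,0],[255,-0.002,0.005,0.324,0],[255,-0.002,0.005,0.324,0]]}}

```text
time_s: 40.08
tool_pos: [0.5534, 0.1053, 0.1461]
tcp_rot: [0.944, 0.329, 0.0, -0.0]
contact_force: [0.6, -0.2, -2.1]
gripper_width: 0.0158
```

Run:
```python
from h import *
plan((.5528,.1072,.139,-51.5))
S=snap('12',('side','wrist'))
p=S['side'][1][180:280,240:360,::-1];cv2.imwrite('pics/s12c.png',cv2.resize(p,None,fx=5,fy=5,interpolation=cv2.INTER_CUBIC))
```

```text
now [0.5534 0.1053 0.1461] jaw -51.5 j7 -1.263 w 0.0158 F [ 0.6 -0.2 -2.1] t 40.08
(0.5528, 0.1072, 0.139, -51.5) -> [ 0.002 -0.005  0.018] yaw -0.001 rows 0.1
```

View pics/s12c.png

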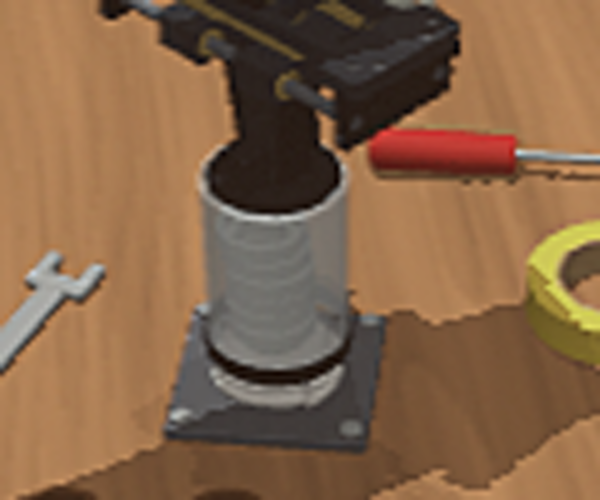

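Call:
{"op": "arm_command", "data": {"rows": [[255,0.001,-0.003,0.006,0],[255,0.001,-0.003,0.012,0],[255,0.001,-0.003,0.012,0],[255,0.001,-0.003,0.012,0]]}}

```text
time_s: 40.67
tool_pos: [0.5527, 0.1064, 0.141]
tcp_rot: [0.944, 0.329, 0.0, -0.0]
contact_force: [0.4, -0.5, -2.8]
gripper_width: 0.0158
```

Run:
```python
from h import *
plan((.5530,.107,.139,-51.5))
```

```text
now [0.5527 0.1064 0.141 ] jaw -51.5 j7 -1.267 w 0.0158 F [ 0.4 -0.5 -2.8] t 40.67
(0.553, 0.107, 0.139, -51.5) -> [ 0.001 -0.001  0.005] yaw -0.0 rows 0.0
```

Call:
{"op": "arm_command", "data": {"rows": [[202,0,0,0,0],[202,0,0,0,0],[202,0,0,0,0],[202,0,0,0,0]]}}

```text
time_s: 41.18
tool_pos: [0.5528, 0.1064, 0.141]
tcp_rot: [0.944, 0.329, 0.0, -0.0]
contact_force: [0.5, -0.3, -0.9]
gripper_width: 0.0181
```

```bash
cat >> h.py <<'E'
def hood(tag):
    for cam,(i,p,d) in snap(tag,('side','wrist')).items():
        W=cloud(i,d)
        m=(W[...,2]>.11)&(W[...,2]<.165)&(np.hypot(W[...,0]-.553,W[...,1]-.107)<.041)
        if cam=='side':
            u,v=proj(i,(.553,.107,.08))[0].astype(int)
            cv2.imwrite(f'pics/s{tag}c.png',cv2.resize(p[v-55:v+55,u-60:u+60,::-1],None,fx=5,fy=5,interpolation=cv2.INTER_CUBIC))
        z=W[m][:,2]; print(cam,m.sum(),np.percentile(z,[5,25,50,75,95]).round(4) if m.sum() else '')
E
python3 - <<'E'
from h import *
plan((.5530,.107,.139,-51.5)); hood('13')
E
```

```text
now [0.5528 0.1064 0.141 ] jaw -51.5 j7 -1.267 w 0.0181 F [ 0.5 -0.3 -0.9] t 41.17
(0.553, 0.107, 0.139, -51.5) -> [ 0.001 -0.001  0.005] yaw -0.0 rows 0.0
side 620 [0.1135 0.1286 0.1353 0.1458 0.1606]
wrist 9901 [0.1277 0.1331 0.1342 0.157  0.1586]
```

View pics/s13c.png

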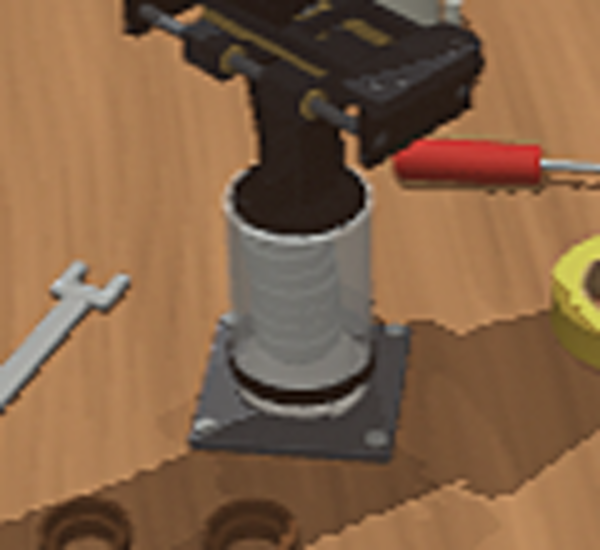

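View pics/wrist13.png

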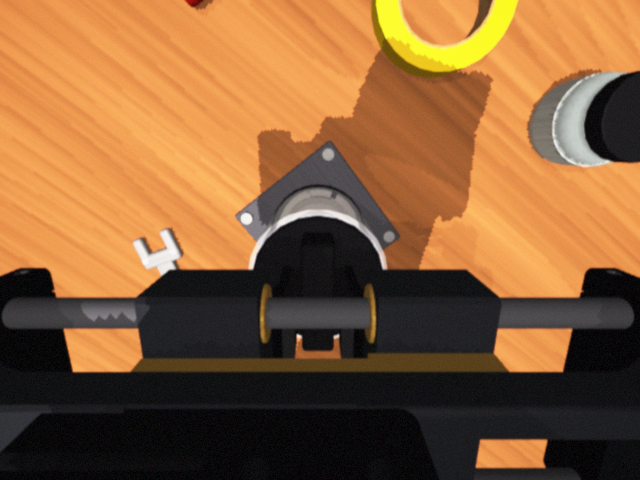

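The hood rests on the thread with its bar top at 157.5 mm, so the foot is at about 20.5 mm. Turning it back anticlockwise with the fingers loose.

```bash
cat >> h.py <<'E'
def bar(tag):
    o=r.get_obs();i=r.camera_info('wrist');p,d=r.camera('wrist');W=cloud(i,d)
    cv2.imwrite(f'pics/w{tag}.png',p[:,:,::-1])
    rr=np.hypot(W[...,0]-.553,W[...,1]-.107)
    z=W[...,2];dark=p.max(2)<60
    top=z[(rr<.036)&dark&(z<.145)&(z>.11)];b=z[(rr<.03)&dark&(z>.142)&(z<.168)]
    plan();print('tq',o['ft_torque'].round(2),'hoodtop',np.median(top).round(4),len(top),'bartop',np.percentile(b,[50,80]).round(4) if len(b) else None,len(b))
    m=(rr<.03)&dark&(z>np.median(top)+.014)&(z<np.median(top)+.034)
    P=W[m][:,:2].astype(np.float32)
    if len(P)>20: print('bar rect',cv2.minAreaRect(P))
E
python3 - <<'E'
from h import *
bar('14')
E
```

```text
now [0.5527 0.1064 0.1409] jaw -51.5 j7 -1.267 w 0.0184 F [0.5 0.5 0.1] t 41.33
tq [-0.11  0.15  0.03] hoodtop 0.1339 4544 bartop [0.1577 0.1585] 3725
bar rect ((0.556458055973053, 0.10654586553573608), (0.05570579320192337, 0.03684263303875923), 57.1375617980957)
```

Call:
{"op": "arm_command", "data": {"rows": [[202,0,0,0,-0.06],[202,0,0,0,-0.12],[202,0,0,0,-0.18],[202,0,0,0,-0.24],[202,0,0,0,-0.24]]}}

```text
time_s: 41.95
tool_pos: [0.5527, 0.1065, 0.1409]
tcp_rot: [0.866, 0.5, 0.0, -0.0]
contact_force: [-0.5, 0.6, -0.2]
gripper_width: 0.0182
```

Run:
```python
from h import *
bar('15')
```

```text
now [0.5527 0.1064 0.1409] jaw -30.1 j7 -0.904 w 0.0187 F [ 0.4  0.  -0.2] t 42.0
tq [-0.08  0.13  0.01] hoodtop 0.1249 4818 bartop [0.1489 0.1519] 3305
bar rect ((0.551375687122345, 0.11088892817497253), (0.05566438287496567, 0.03403699770569801), 40.52196502685547)
```

Call:
{"op": "arm_command", "data": {"rows": [[202,0,0,0,0],[202,0,0,0,0],[202,0,0,0,0]]}}

```text
time_s: 42.38
tool_pos: [0.5527, 0.1065, 0.141]
tcp_rot: [0.866, 0.5, 0.0, -0.0]
contact_force: [0.1, -0.2, 0.5]
gripper_width: 0.018
```

Run:
```python
from h import *
bar('16'); hood('16')
```

```text
now [0.5527 0.1064 0.1409] jaw -30.0 j7 -0.903 w 0.0181 F [-0.4  0.5 -0.6] t 42.42
tq [-0.08  0.15  0.06] hoodtop 0.1249 4819 bartop [0.149  0.1521] 3316
bar rect ((0.5512439608573914, 0.11085953563451767), (0.05608109012246132, 0.03389978036284447), 40.51554870605469)
side 578 [0.1126 0.1239 0.1273 0.1444 0.1569]
wrist 9389 [0.1212 0.1243 0.1253 0.1483 0.1531]
```

View pics/w16.png

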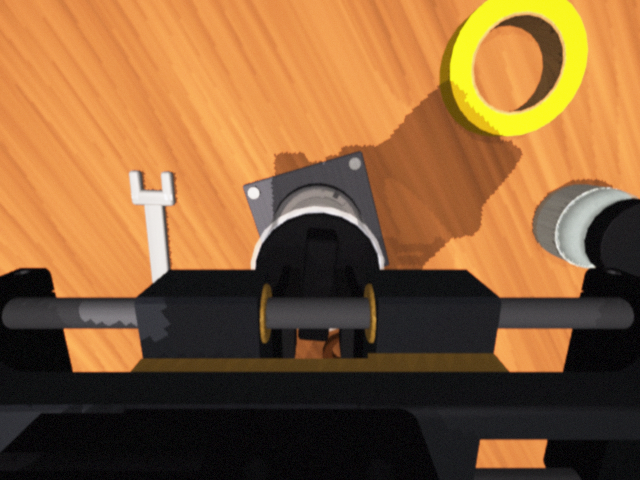

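View pics/s16c.png

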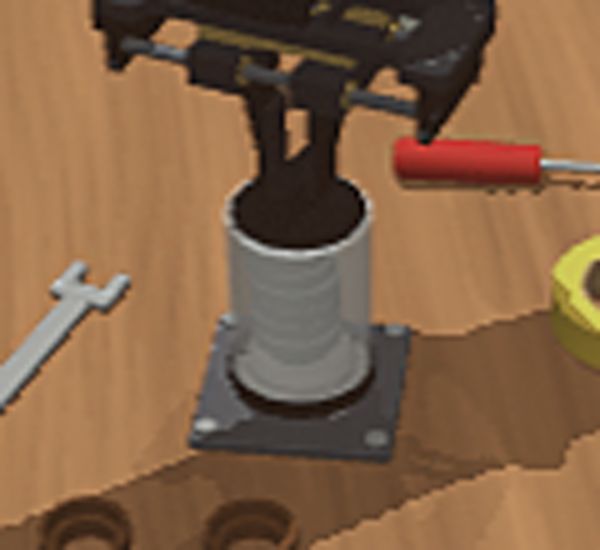

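The hood dropped about 9 mm into the entry gaps, and the side crop shows the foot well down over the plug. Turning it home needs up to 110° clockwise, so I'll re-grip half a turn round to have joint 7 travel for that.

Call:
{"op": "arm_command", "data": {"rows": [[120,0,0,0,0],[120,0,0,0,0],[120,0,0,-0.06,0],[120,0,0,-0.12,0],[120,0,0,-0.12,-0.11],[120,0,0,-0.12,-0.22],[120,0,0,-0.12,-0.33],[120,0,0,-0.12,-0.44],[120,0,0,-0.12,-0.55],[120,0,0,-0.12,-0.66],[120,0,0,-0.12,-0.77],[120,0,0,-0.12,-0.88]]}}

```text
time_s: 44.02
tool_pos: [0.5527, 0.1064, 0.1889]
tcp_rot: [0.345, 0.938, 0.0, 0.0]
contact_force: [-0.2, 0.8, -0.5]
gripper_width: 0.0462
```

Run:
```python
from h import *
bar('17')
S=snap('17',('side','top'))
i,p,d=S['top'];p=p[210:290,250:340,::-1];cv2.imwrite('pics/t17c.png',cv2.resize(p,None,fx=5,fy=5,interpolation=cv2.INTER_CUBIC))
```

```text
now [0.5527 0.1063 0.1889] jaw 50.1 j7 0.471 w 0.046 F [-0.8 -1.   0.3] t 44.08
tq [-0.08  0.05  0.01] hoodtop 0.1249 5080 bartop [0.1486 0.1492] 2205
bar rect ((0.5528843998908997, 0.10806027054786682), (0.056021008640527725, 0.016743557527661324), 55.14046096801758)
```

View pics/w17.png

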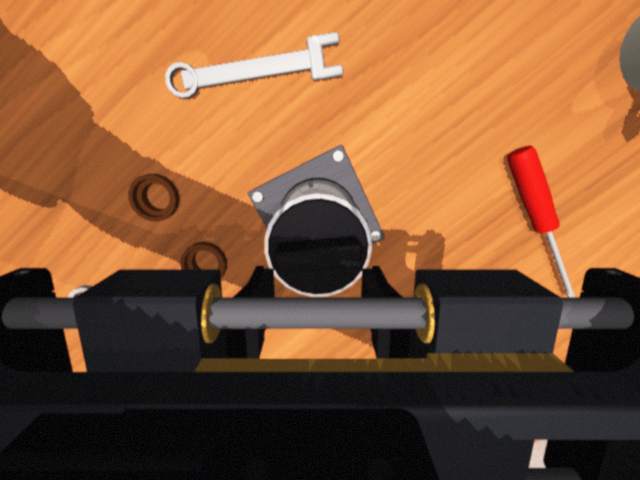

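View pics/side17.png

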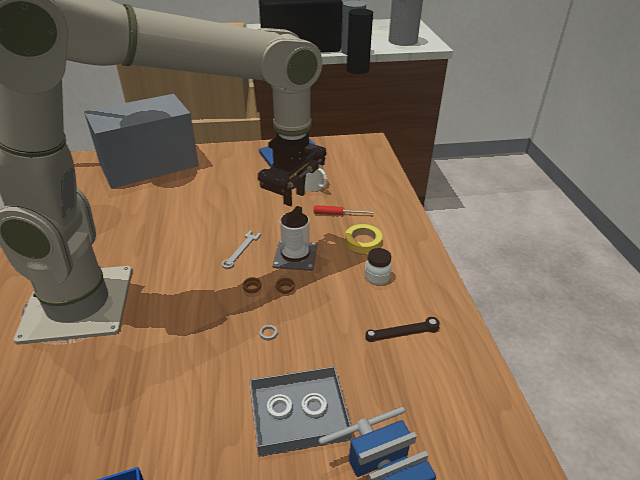

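Call:
{"op": "arm_command", "data": {"rows": [[120,0,0,0,-0.11],[120,0,0,0,-0.22],[120,0,0,0,-0.33],[120,0,0,0,-0.44],[120,0,0,0,-0.55],[120,0,0,0,-0.66],[120,0,0,0,-0.77],[120,0,0,0,-0.88],[120,0,0,0,-0.97],[120,0,0,0,-0.97],[120,0,0,0,-0.97]]}}

```text
time_s: 45.55
tool_pos: [0.5527, 0.1064, 0.1889]
tcp_rot: [-0.393, 0.92, 0.0, -0.0]
contact_force: [-0.0, 0.2, 1.2]
gripper_width: 0.0459
```

Run:
```python
from h import *
bar('18'); plan((.5529,.1074,.131,145.1))
```

```text
now [0.5527 0.1064 0.1889] jaw 136.3 j7 1.915 w 0.0458 F [-0.6  0.6  0.8] t 45.6
tq [ 0.06  0.06 -0.02] hoodtop 0.1249 5287 bartop [0.1487 0.1493] 2006
bar rect ((0.5524566173553467, 0.10751253366470337), (0.05485988408327103, 0.016055824235081673), 54.84053039550781)
now [0.5527 0.1064 0.1889] jaw 136.3 j7 1.915 w 0.0458 F [-0.6  0.6  0.8] t 45.6
(0.5529, 0.1074, 0.131, 145.1) -> [-0.002  0.001  0.145] yaw -0.097 rows 0.9
```

Bar measured again at (0.5527, 0.1077), lying along 55°. Going down, caging it, then turning clockwise.

Call:
{"op": "arm_command", "data": {"rows": [[120,-0.002,0.001,0,-0.097],[120,-0.002,0.001,0.06,-0.097],[120,-0.002,0.001,0.12,-0.097],[120,-0.002,0.001,0.143,-0.097],[120,-0.002,0.001,0.143,-0.097],[203,-0.002,0.001,0.143,-0.097],[203,-0.002,0.001,0.143,-0.097],[203,-0.002,0.001,0.143,-0.097],[203,-0.002,0.001,0.143,-0.097]]}}

```text
time_s: 46.72
tool_pos: [0.5531, 0.1073, 0.1319]
tcp_rot: [-0.464, 0.886, -0.0, 0.0]
contact_force: [-0.2, -0.2, -1.2]
gripper_width: 0.0196
```

Call:
{"op": "arm_command", "data": {"rows": [[203,0,0,0,0.08],[203,0,0,0,0.16],[203,0,0,0,0.24],[203,0,0,0,0.32],[203,0,0,0,0.4],[203,0,0,0,0.48],[203,0,0,0,0.56],[203,0,0,0,0.64],[203,0,0,0,0.7],[203,0,0,0,0.7]]}}

```text
time_s: 47.98
tool_pos: [0.5529, 0.1072, 0.1317]
tcp_rot: [0.067, 0.998, -0.0, -0.0]
contact_force: [-0.0, -0.5, -0.5]
gripper_width: 0.0178
```

Run:
```python
from h import *
bar('19')
```

```text
now [0.553  0.1073 0.1318] jaw 82.4 j7 0.992 w 0.0177 F [ 0.4 -0.5  0. ] t 48.02
tq [-0.1   0.03 -0.01] hoodtop 0.1223 5272 bartop [0.1463 0.1511] 3498
bar rect ((0.550232470035553, 0.11168220639228821), (0.05571232736110687, 0.03512691333889961), 13.313529014587402)
```

Call:
{"op": "arm_command", "data": {"rows": [[203,0,0,0,0.07],[203,0,0,0,0.14],[203,0,0,0,0.2],[203,0,0,0,0.26],[203,0,0,0,0.26]]}}

```text
time_s: 48.65
tool_pos: [0.553, 0.1073, 0.1318]
tcp_rot: [0.267, 0.964, 0.0, 0.0]
contact_force: [-0.8, 0.3, -0.5]
gripper_width: 0.0179
```

Run:
```python
from h import *
bar('20')
```

```text
now [0.553  0.1073 0.1318] jaw 59.1 j7 0.604 w 0.0177 F [ 0.5 -0.2  0.1] t 48.7
tq [-0.13 -0.04  0.02] hoodtop 0.1211 6873 bartop [0.1448 0.1517] 3404
bar rect ((0.5522139668464661, 0.11239449679851532), (0.03381168842315674, 0.056074582040309906), 79.14009857177734)
```

Call:
{"op": "arm_command", "data": {"rows": [[203,0,0,0,0.05],[203,0,0,0,0.1],[203,0,0,0,0.15],[203,0,0,0,0.15]]}}

```text
time_s: 49.2
tool_pos: [0.5529, 0.1073, 0.1316]
tcp_rot: [0.378, 0.926, -0.0, -0.0]
contact_force: [0.1, -0.8, -1.4]
gripper_width: 0.0176
```

Run:
```python
from h import *
bar('21')
```

```text
now [0.5529 0.1073 0.1316] jaw 45.6 j7 0.379 w 0.0179 F [ 0.1  0.8 -1. ] t 49.25
tq [-0.15  0.02  0.12] hoodtop 0.1207 7177 bartop [0.1443 0.1518] 3366
bar rect ((0.5532026290893555, 0.11277251690626144), (0.03386891260743141, 0.055753808468580246), 67.4399185180664)
```

Call:
{"op": "arm_command", "data": {"rows": [[203,0,0,0,0.04],[203,0,0,0,0.08],[203,0,0,0,0.08],[203,0,0,0,0.08]]}}

```text
time_s: 49.75
tool_pos: [0.553, 0.1074, 0.1317]
tcp_rot: [0.435, 0.9, 0.0, 0.0]
contact_force: [-0.1, -1.4, -1.6]
gripper_width: 0.0187
```

Run:
```python
from h import *
bar('22')
```

```text
now [0.5529 0.1073 0.1317] jaw 38.3 j7 0.257 w 0.0182 F [-0.1  0.1 -1.3] t 49.8
tq [-0.23 -0.09  1.09] hoodtop 0.1206 7135 bartop [0.1444 0.1523] 3288
bar rect ((0.5537416934967041, 0.11360284686088562), (0.03356066718697548, 0.05542578548192978), 63.899566650390625)
```

Wrist torque has jumped to 1.1 N m, which is the firm stop. I'll ease back, open, rise and re-measure from the same height as before.

Call:
{"op": "arm_command", "data": {"rows": [[203,0,0,0,-0.05],[203,0,0,0,-0.05],[120,0,0,0,-0.05],[120,0,0,0,-0.05],[120,0,0,-0.05,-0.05],[120,0,0,-0.1,-0.05],[120,0,0,-0.143,-0.05],[120,0,0,-0.143,-0.05],[120,0,0,-0.143,-0.05]]}}

```text
time_s: 50.92
tool_pos: [0.5527, 0.1071, 0.1883]
tcp_rot: [0.401, 0.916, -0.0, -0.0]
contact_force: [-0.4, 0.1, -0.7]
gripper_width: 0.0462
```

Run:
```python
from h import *
bar('23'); hood('23')
```

```text
now [0.5526 0.1071 0.1881] jaw 42.7 j7 0.355 w 0.0463 F [-0.5 -1.  -0.8] t 50.98
tq [-0.02  0.01  0.02] hoodtop 0.1203 6989 bartop [0.1438 0.1444] 1889
bar rect ((0.552908182144165, 0.10727044194936752), (0.016040032729506493, 0.05559360980987549), 53.00236892700195)
side 521 [0.1128 0.1201 0.123  0.1373 0.1468]
wrist 8459 [0.1169 0.1193 0.12   0.1225 0.1443]
```

View pics/s23c.png

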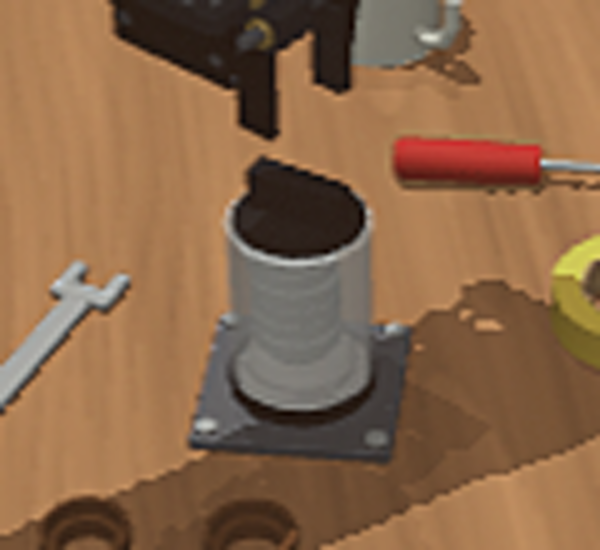

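Call:
{"op": "arm_command", "data": {"rows": [[120,0,0,-0.15,0],[120,0,0,-0.25,0],[120,0,-0.15,-0.25,0],[120,0,-0.3,-0.25,0],[120,0,-0.45,-0.25,0],[120,0,-0.6,-0.25,0],[120,0,-0.6,-0.25,0],[120,0,-0.6,-0.25,0]]}}

```text
time_s: 52.08
tool_pos: [0.3768, -0.0551, 0.2889]
tcp_rot: [0.401, 0.916, 0.0, 0.0]
contact_force: [-0.1, 0.3, -0.6]
gripper_width: 0.0458
```

Run:
```python
from h import *
S=snap('24')
d0=np.load('pics/top0.npy')
i,p,d=S['top']
def bt(d,c,z):
    W=cloud(i,d);m=(np.hypot(W[...,0]-c[0],W[...,1]-c[1])<.032)&(abs(W[...,2]-z)<.008)
    P=W[m];rc=cv2.minAreaRect(P[:,:2].astype(np.float32));print(len(P),np.median(P[:,2]).round(4),P[:,2].mean().round(4),rc)
bt(d0,(.549,.301),.137); bt(d,(.554,.107),.1456)
for n in ('side','top'):
    i2,p,d=S[n];u,v=proj(i2,(.553,.107,.08))[0].astype(int)
    cv2.imwrite(f'pics/f{n}.png',cv2.resize(p[v-55:v+55,u-60:u+60,::-1],None,fx=5,fy=5,interpolation=cv2.INTER_CUBIC))
plan()
```

```text
246 0.1369 0.1368 ((0.5489421486854553, 0.3013453185558319), (0.055756136775016785, 0.016224823892116547), 38.66508102416992)
251 0.1454 0.1453 ((0.5544202923774719, 0.10674528032541275), (0.01677466183900833, 0.05642034858465195), 52.81301498413086)
now [ 0.3772 -0.0545  0.2887] jaw 42.8 j7 0.879 w 0.0463 F [ 0.1 -0.5 -0.5] t 52.17
```

View pics/side24.png

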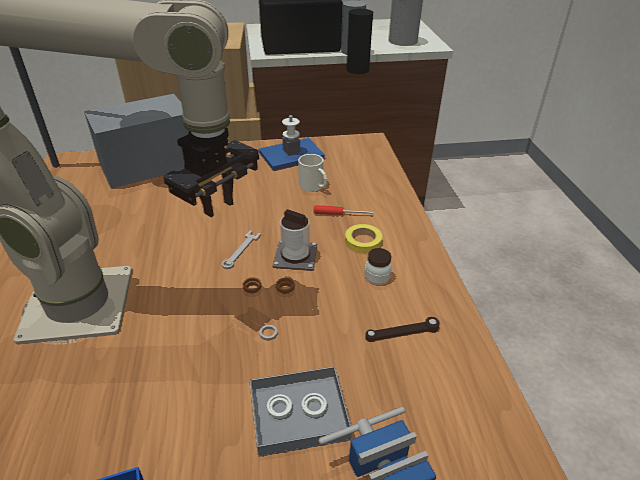

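View pics/top24.png

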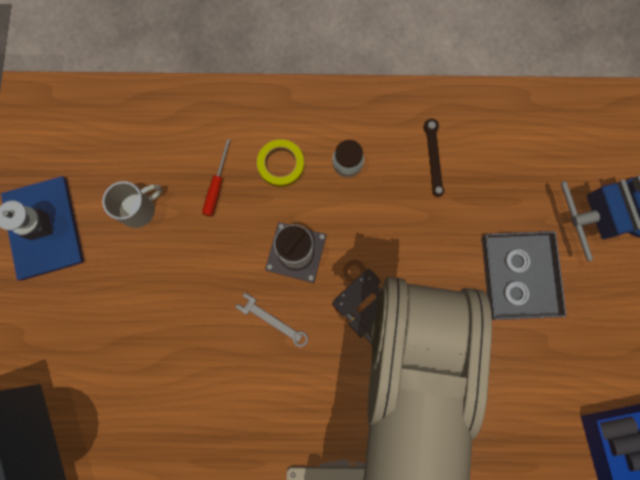

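The top camera puts the bar top at 145.4 mm. It read 136.9 mm for the true 137 mm at the start, so the grip point is at about 133.5 mm, against 133.6 mm for fully home. Both drop-in cups are in the bin, the bystanders are where they were, and the arm is clear.

Run:
```python
from h import *
print(r.sign_off())
```

```text
the job is handed in; nothing more can be done
None
```

The job is done and handed in at about 52 s; the sign-off reports no verdict. All five loose press-in cups are nested on cup0, both drop-in cups are in the odds bin, and the hood is screwed home over the stack.

**Last checks**
- **Stack:** before the hood went on, the top rim was at the expected 110.5 mm. It sat about 2.5 mm off the plate centre (limit 8 mm). I did not measure the stack again under the hood.
- **Hood dropping in:** it fell about 9 mm into the entry gaps. I then turned it about 92° clockwise, where wrist torque rose to about 1.1 N m at the stop.
- **Hood height:** the top camera put the grip bar's middle at about 133.5 mm (home 133.6, limit 134.9), within about 1 mm of the plate centre.
- **Drop-in cups:** both are flat and well inside the bin.
- **Bystanders:** nothing on the bench appears to have moved, and the arm was clear of everything at hand-in.

**What disagreed**
- **Wrist camera:** it read hood heights about 1 to 2 mm low, and its own measure of the screw-down was 4.6 to 4.9 mm instead of 5.2 mm. I relied on the top camera and the torque stop.
- **Top and side cameras:** they differed by about 3 mm in x, so I worked from a value in between.
- **Joint 7:** it read 2.602 rad for a moment while I gripped the first drop-in cup, against a range of 2.6. I turned it back at once and the run went on.

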